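# Fill the test-kit crate and hold the clip open on its card

## Task

Stand the two loose dropper bottles upright in the two empty front cells of the divided test-kit crate, one to a cell. Then pick up the spring clip from the bench by its handles, squeeze it fully open, and hold it gaping around the right-hand side edge of the crate's upright card, level with the upper half of the card, one jaw in front of the card and one behind, touching neither card nor crate, so that I can slip a test sheet in; finish while still holding it open there. Leave the crate's other contents and the things lying round as they are, and do not knock the card.

Things in the scene. Friction and masses are not known exactly. Their poses are not given: they have to be found in the camera images.
- crate: grey plastic divided crate, 104 (x) x 154 (y) x 34 mm high, fixed; origin under its centre on the bench, x to the back, y to its left, z up. 2 rows of 3 cells, each 46 x 46 inside, walls and floor 4 thick. The front row's outer two cells are empty; the other four hold pots and vials, none higher than 51 above the bench. A white card stands upright on its back wall
- cell_left (a point): centre of the floor of the empty front left cell (4 above the bench); axes as the crate's
- cell_right (a point): centre of the floor of the empty front right cell; axes as the crate's
- card: stiff white card, 3 thick (x), 165 wide (y), 110 high (z), fixed upright behind the crate's back wall, facing front; origin at its centre, axes as the crate's. Its lower edge is 22 above the bench, its upper edge 132; its side edges stand 5.5 beyond the crate's ends
- card_edge (a point): point on the card's right-hand side edge, 105 above the bench (27 below the top edge), mid thickness; x is the card's normal (to the back), y points from the edge into the card, z up
- bottle_a_mid (a point): centre (half-way up) of a loose white dropper bottle with red cap standing on the bench: round body 32 mm across up to 62 above its base, tapering cap 24 across up to 82; z is its axis, upwards; about 32 g. Grip it with the fingertips 34 to 45 above its base, so that they stay above the cell walls (its base goes 4 above the bench, the walls' tops are 34 above it)
- bottle_b_mid (a point): the same point of the second loose dropper bottle, with pink cap, the same size; either bottle may go in either cell
- clip_pivot (a point): pivot pin of the spring clip, half-way up. The clip (two steel levers, black plastic handle sleeves, rubber jaw lips, 85 g) lies on its side on the bench, 24 mm high, pin upright; jaws reach 47 ahead of the pin, handles 55 behind. Axes are those of the left lever; while the clip is shut x points along the clip from pin to jaws, y to its left, z up along the pin
- clip_grip (a point): place to squeeze the shut clip: on its centre line, 40 mm behind the pin, half-way up (12 above the bench); axes as clip_pivot's. Shut, the handles splay in a V, 45 over their outsides here and 52 at their ends; fully squeezed they are parallel, 26 over their outsides. Squeeze across y; the spring takes about 9 N, 20 to 60 N is good
- jaw_tip_left (a point): inner side of the tip of the left jaw's lip, half-way up; 46 ahead of the pin; moves with the left lever
- jaw_tip_right (a point): the same point of the right jaw; moves with the right lever
- clip_lever (a joint): opening of the clip: angle between its two levers, rad; 0 jaws shut (where its spring drives it), 0.55 fully squeezed (stop), the jaws then gape 25 mm at the tips. As the handles are squeezed between parallel fingers each lever turns by half of it, so the centre line stays square to the fingers' closing line
- powder_pot_3: small white pot with lid, 40 across, 47 high, standing in a cell of the crate; origin at its base
- powder_pot_1: small white pot with lid, 36 across, 44 high, in a cell of the crate; origin at its base
- vial_1: small vial with grey cap, 28 across, 35 high, in a cell of the crate; origin at its base
- vial_2: second such vial, in a cell of the crate; origin at its base
- timer: round minute timer, 64 across, 39 high, lying by the work; origin at its base; leave alone
- reel: small reel of thread tape lying flat, 44 across, 13 high; origin at its base; leave alone
- marker: marker pen lying on the bench, 15 thick, 126 long; leave alone

How it is judged:
By the outcome, as a careful person would: the job done as asked, in the order asked, and still so for the second after the job is handed in, while the arm keeps its last pose, push and grip.
It also fails if it takes over 64 s, if anything falls off the work surface, if the arm or the gripper's body presses on something with over 40 N, if the wrist force passes 120 N, or if a joint passes its speed limit or range.

## Robot

A 6-joint arm with a two-finger parallel gripper is mounted at the origin on a cart in front of the work surface, level with it; the furniture and walls round the work are solid. World frame = base frame: x ahead of the robot, y to its left, z up, the work surface at z = 0. Lengths are in m, angles in degrees, forces in N, time in s.
With the tool pointing down it reaches from about 0.3 to 0.75 m from the base axis. Payload 8.5 kg.
Tool frame: the origin (TCP) lies midway between the tips of the shut fingers; the grasp point (between the pads) lies 19 mm behind it; y points along the fingers, z is the direction in which the jaws open and shut, and the axes are right-handed (so a half turn about y gives the same grasp; the last joint's range is limited). The gripper opens to 85 mm and grips with 20 to 120 N. Pads are 22 mm wide; open, the fingers measure 114 mm over their backs; the gripper's body (76 mm by 85 mm) begins 54 mm behind the grasp point. The pads swing forward as they close: fully open they stand 13 mm farther back than shut.
Start: joints at [-76.392, 21.807, 74.336, -0, 83.858, -12.336], TCP at [0.241, -0.495, 0.231] pointing down, gripper open.
Joint ranges: [-178.18, 178.18], [-50.72, 133.34], [12.68, 142.11], [-81.47, 261.47], [9.98, 163.14], [-165.26, 165.26]. Speed limits (degrees/s): [136.94, 136.94, 180, 180, 180, 180].

## Interface

Orientations are given as a 3x3 rotation matrix whose columns are the frame's x, y, z axes.
In Python, from rig import status, imaging, job gives the robot as it stands. The module is installed in compiled form; this text tells all that it offers.
- The arm moves only by the tool jog_arm, never from a script. Its argument "rows" is a list of rows, each an object of numbers: "hand": the opening, from 0 (shut) to 1 (fully open); "dx", "dy", "dz": the shift along the tool's x, y, z in cm; "ax", "ay", "az": the turn, a rotation vector about the tool's x, y, z in degrees. In form: [{"hand": .., "dx": .., "dy": .., "dz": .., "ax": .., "ay": .., "az": ..}, ...]. A call has exactly 5 rows; each row shifts and turns the commanded pose from where the row before left it, along the tool's axes as they then stand; what a row does not reach is not made up. A row lasts 1/12 s, in which the tool goes at most 41.7 mm and 7.16 degrees, less where a joint would pass 70% of its speed; a pose out of reach is approached as far as the arm can. A call is refused whole if a number of a shift passes 4.17 or a number of a turn 7.16, either way. A call with a gripper value outside its range is refused whole. The fingers move at their own pace and stop on an object; "newtons" is the grip in N (left out, the last holds). Time passes only in rows, so rows that do not move let the fingers close, or fill a call up. It gives the time, the measured TCP pose, the force and the opening at its end, in the units of the state.
- status.observe(): the state, without advancing time (a new reading comes with each control period).
- imaging.get_image(name): name is "scene" or "top"; returns the picture (480x640x3 uint8, red, green, blue); there is no depth.
- imaging.camera_model(name): a dict with "K" (3x3 intrinsics, pixels), "position" and "rotation" of the camera in the world. Camera axes: x right, y down, z forward; pixel columns grow to the right and rows downward; lengths in m; the calibration is good to about 2 mm. A picture is of the moment at which its call begins. camera_model takes no time and is no camera call.
- job.close_job(): hands the job in, once; it reports no verdict.
The state is a dict: "time_s": time; "q": joint angles; "qvel": joint speeds; "joint_efforts": joint torques, N m; "position": TCP position; "tool_rot": TCP orientation; "ft_force": force on the tool from outside, world axes, zero at the start; "wrist_torque": the same for the moment, N m; "grip_width": finger opening in m.
Only numpy, scipy, OpenCV 4.12 (cv2) and the standard library are available. Lean on these libraries where they do the work, as an engineer would, in place of code of your own. Each camera call takes 0.05 s, during which the arm holds its last target.

## Working session

There is one attempt and no reset: what is moved stays moved. The work goes in short steps, Python scripts to look and compute and a tool call to move; the robot and the scene stay as the last step left them, time stands still between calls to the robot, and variables do not carry over. Pictures are saved under pics/ and viewed, and the job is handed in when it is done.

Besides the shell and the picture viewer there is one more tool, called after ">>>" as name(argument=value, ...), one argument or row to a line, values as JSON. jog_arm: Moves the arm, as the interface text tells. Its arguments: {"type":"object","properties":{"rows":{"type":"array"},"newtons":{"type":"number"}},"required":["rows"]}

```bash
mkdir -p pics; ls
python3 - <<'E'
from rig import status, imaging, job
import cv2
s=status.observe()
for k,v in s.items(): print(k,v)
for n in("scene","top"):
    im=imaging.get_image(n); cv2.imwrite(f"pics/{n}0.png",im[:,:,::-1])
    print(n,imaging.camera_model(n))
E
```

```text
pics
time_s 0.0
q [-7.63909114e+01  2.18417983e+01  7.43854398e+01 -7.59946570e-04
  8.38568878e+01 -1.23359169e+01]
qvel [ 0.00565156  0.05551613  0.00788884  0.00796363 -0.22718123 -0.0140245 ]
joint_efforts [ 1.01238438e-03 -4.48458588e+01 -2.31278819e+01 -9.02086299e-05
  4.72124622e-03 -7.08058209e-06]
position [ 0.24055298 -0.4942812   0.23070016]
tool_rot [[-8.99213824e-01 -3.58296592e-04  4.37509280e-01]
 [-4.37509323e-01  1.42394740e-03 -8.99212747e-01]
 [-3.00805338e-04 -9.99998922e-01 -1.43719129e-03]]
ft_force [ 0.05704875  0.17038949 -1.35168645]
wrist_torque [0.00394808 0.00298638 0.02815685]
grip_width 0.08539531146106283
scene {'K': array([[488.55843648,   0.        , 318.0271587 ],
       [  0.        , 488.55843648, 232.42262004],
       [  0.        ,   0.        ,   1.        ]]), 'position': array([-0.02907072,  0.5809811 ,  0.59911329]), 'rotation': array([[-0.747915  , -0.32790448,  0.57714973],
       [-0.6633854 ,  0.39975282, -0.63254841],
       [-0.02330177, -0.85596515, -0.51650817]])}
top {'K': array([[603.2343145 ,   0.        , 317.90160414],
       [  0.        , 603.2343145 , 234.90569144],
       [  0.        ,   0.        ,   1.        ]]), 'position': array([ 0.28220662, -0.049566  ,  1.21563724]), 'rotation': array([[-4.79482563e-02, -9.71194292e-01,  2.33415105e-01],
       [-9.98849370e-01,  4.68427754e-02, -1.02806093e-02],
       [-9.49342324e-04, -2.33639468e-01, -9.72322836e-01]])}
```

View pics/scene0.png

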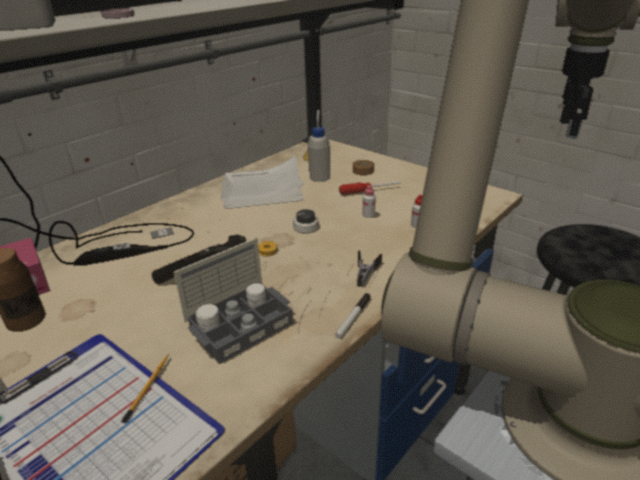

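View pics/top0.png

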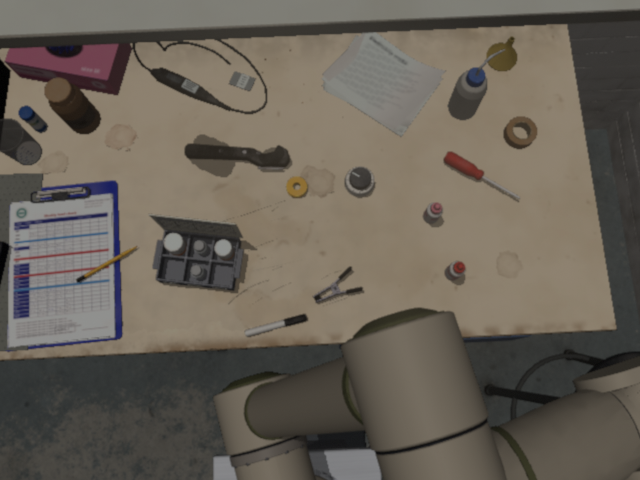

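Run:
```python
import cv2,numpy as np
t=cv2.imread("pics/top0.png");s=cv2.imread("pics/scene0.png")
def c(im,x0,y0,w,h,f): return cv2.resize(im[y0:y0+h,x0:x0+w],None,fx=f,fy=f,interpolation=cv2.INTER_CUBIC)
cv2.imwrite("pics/z1.png",c(t,140,205,110,95,7))
cv2.imwrite("pics/z2.png",c(t,300,255,80,60,10))
cv2.imwrite("pics/z3.png",c(t,410,190,70,100,6))
cv2.imwrite("pics/z4.png",c(s,170,235,140,130,5))
cv2.imwrite("pics/z5.png",c(s,335,180,110,120,5))
```

```text
(no output)
```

View pics/z1.png

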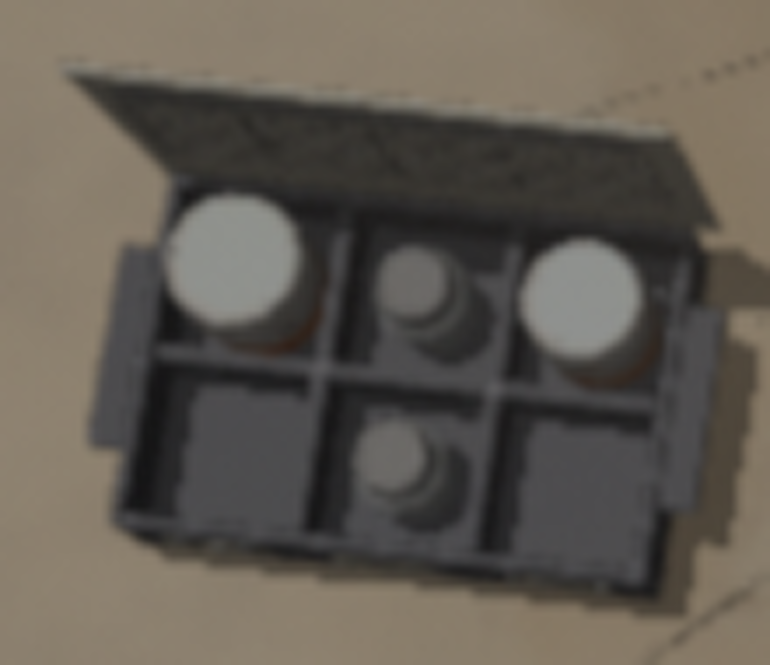

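View pics/z2.png

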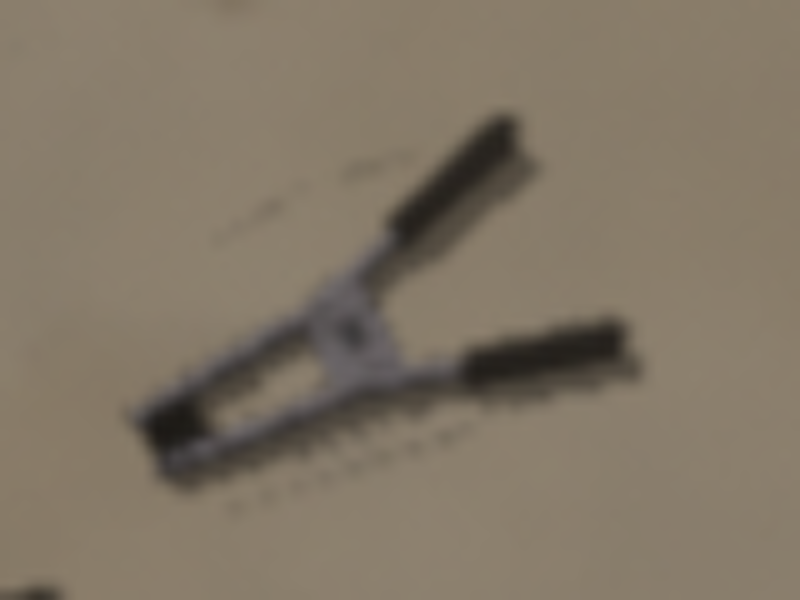

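View pics/z3.png

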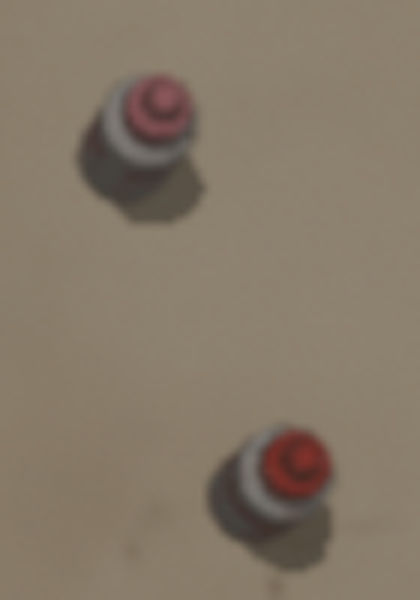

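View pics/z4.png

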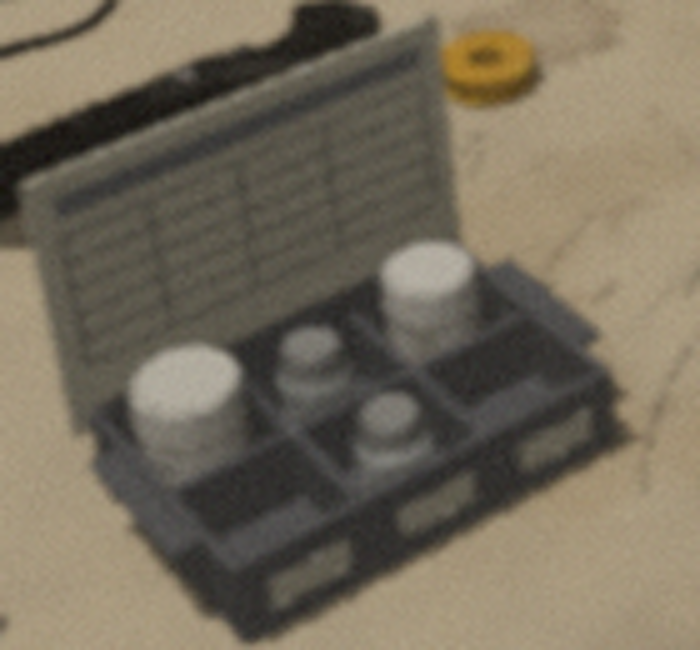

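View pics/z5.png

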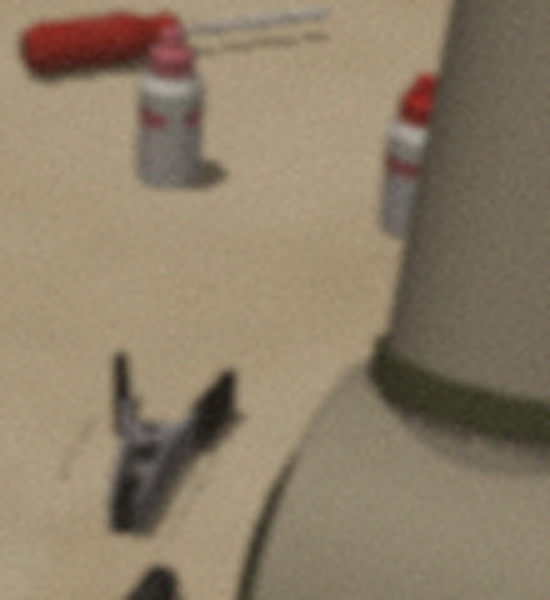

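```bash
cat > h.py <<'E'
import numpy as np
from rig import status, imaging, job
from scipy.optimize import least_squares
CM={n:imaging.camera_model(n) for n in("scene","top")}
def proj(n,P):
    c=CM[n];p=(np.atleast_2d(P)-c["position"])@c["rotation"];p=p/p[:,2:];return (p@c["K"].T)[:,:2]
def ray(n,u,v,z):
    c=CM[n];d=c["rotation"]@np.linalg.solve(c["K"],[u,v,1]);o=c["position"];return o+d*(z-o[2])/d[2]
def un(x,y,f,x0,y0): return ((x+.5)/f-.5+x0,(y+.5)/f-.5+y0)
def loc(p,P):
    x,y,a=p;P=np.array(P,float);c,s=np.cos(a),np.sin(a)
    return np.stack([x+c*P[:,0]-s*P[:,1],y+s*P[:,0]+c*P[:,1],P[:,2]],1)
E
python3 - <<'E'
from h import *
L=[]
T=lambda x,y:("top",)+un(x,y,7,140,205)
S=lambda x,y:("scene",)+un(x,y,5,170,235)
cx=.0535
obs=[(T(66,64),(cx,.0825,.132)),(T(672,132),(cx,-.0825,.132)),(T(718,230),(cx-.0015,-.0825,.022)),
(T(320,367),(0,.025,.034)),(T(497,385),(0,-.025,.034)),(T(115,520),(-.052,.077,.034)),
(S(22,190),(cx,.0825,.132)),(S(435,20),(cx,-.0825,.132)),(S(285,435),(0,.025,.034)),(S(418,375),(0,-.025,.034))]
def f(p):
    r=[]
    for (n,u,v),P in obs: r+=list(proj(n,loc(p,[P]))[0]-[u,v])
    return r
s=least_squares(f,[.45,.2,0],loss='soft_l1');print("crate",s.x,np.degrees(s.x[2]));print(np.round(np.reshape(f(s.x),(-1,2)),1))
for nm,c in(("left",[-.025,.05,.004]),("right",[-.025,-.05,.004]),("card_edge",[cx,-.0825,.105])): print(nm,loc(s.x,[c]))
for nm,(x,y) in dict(red=(304,458),pink=(164,97)).items():
    u=un(x,y,6,410,190);print(nm,ray("top",*u,.082))
print("pink scene tip",proj("scene",[ray("top",*un(164,97,6,410,190),.082)]),un(170,30,5,335,180), "base", proj("scene",[ray("top",*un(164,97,6,410,190),.082)*[1,1,0]]),un(168,180,5,335,180))
for nm,x,y,z in [("piv",352,332,.02),("jaw",172,440,.012),("h1",508,120,.024),("h2",625,325,.024),("jawR",160,455,.02),("jawL",138,410,.02)]:
    print(nm,ray("top",*un(x,y,10,300,255),z))
E
```

```text
crate [ 0.53020929  0.18014533 -0.15041524] -8.618158200710363
[[-1.2  1.4]
 [ 0.   0.4]
 [ 0.6  0.8]
 [-0.1 -0.3]
 [-0.6 -0.4]
 [-0.8  0.8]
 [-0.4 -1.4]
 [ 0.3 -2.3]
 [ 0.9 -4.2]
 [-1.7 -4.3]]
left [[0.51298401 0.233327   0.004     ]]
right [[0.49799914 0.1344561  0.004     ]]
card_edge [[0.57074271 0.09055994 0.105     ]]
red [ 0.48045023 -0.33002407  0.082     ]
pink [ 0.60169392 -0.29677799  0.082     ]
pink scene tip [[368.50862425 185.02876287]] (368.6, 185.6) base [[367.52828147 214.57078211]] (368.2, 215.6)
piv [ 0.45923422 -0.09060221  0.02      ]
jaw [ 0.44041122 -0.05370896  0.012     ]
h1 [ 0.49991555 -0.12405878  0.024     ]
h2 [ 0.45743041 -0.14480854  0.024     ]
jawR [ 0.43648829 -0.05115787  0.02      ]
jawL [ 0.4456676  -0.04720639  0.02      ]
```

```bash
cat > ov.py <<'E'
from h import *
import cv2
def overlay(n,im,p,f,x0,y0,w,h,out,cx=.0535):
    o=cv2.resize(im[y0:y0+h,x0:x0+w],None,fx=f,fy=f,interpolation=cv2.INTER_CUBIC)
    def pl(P,c,z=None):
        q=proj(n,loc(p,P)); q=(q-[x0,y0]+.5)*f-.5
        cv2.polylines(o,[np.int32(np.round(q))],False,c,1)
    for y in(-.077,-.073,-.027,-.023,.023,.027,.073,.077): pl([(-.052,y,.034),(.052,y,.034)],(0,255,255))
    for x in(-.052,-.048,-.002,.002,.048,.052): pl([(x,-.077,.034),(x,.077,.034)],(0,255,255))
    for s in(-1,1): 
        for x in(-.052,): pl([(x,s*.077,.034),(x,s*.077,0)],(0,255,0))
    pl([(-.052,-.077,0),(-.052,.077,0)],(0,255,0))
    pl([(cx,-.0825,.022),(cx,-.0825,.132),(cx,.0825,.132),(cx,.0825,.022)],(0,0,255))
    cv2.imwrite(out,o)
E
python3 - <<'E'
from ov import *
p=[.5302,.1801,-.1504]
overlay("top",cv2.imread("pics/top0.png"),p,7,140,205,110,95,"pics/o1.png")
overlay("scene",cv2.imread("pics/scene0.png"),p,5,170,235,140,130,"pics/o2.png")
E
```

```text
(no output)
```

View pics/o1.png

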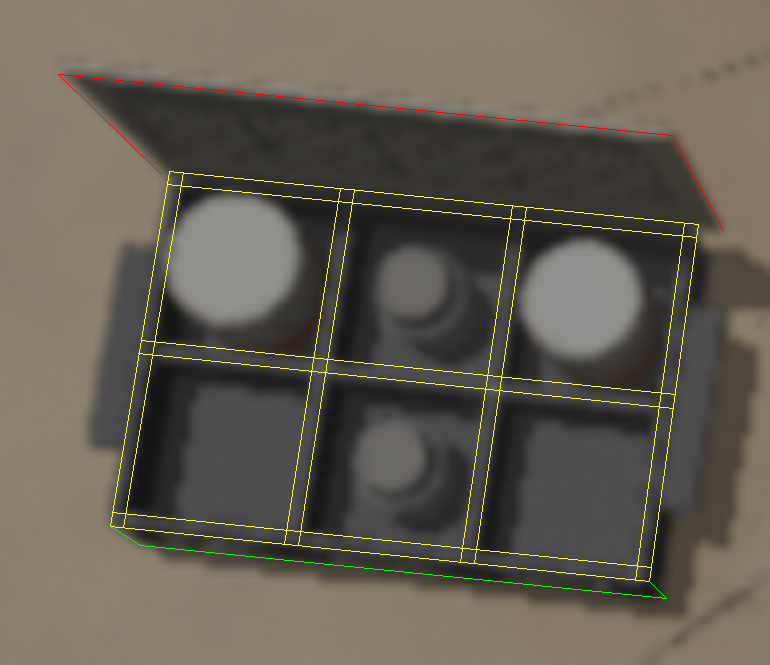

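View pics/o2.png

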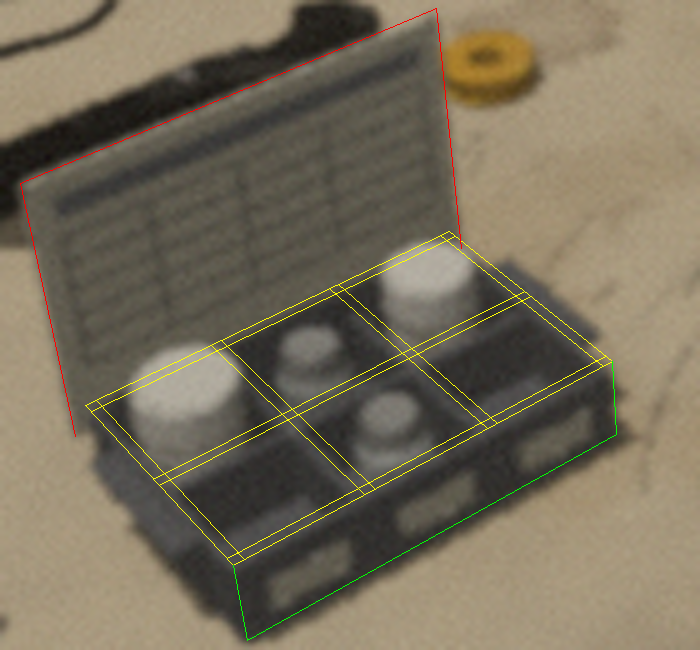

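```bash
cat > go.py <<'E'
import sys
from h import *
# usage go.py x y z heading_of_toolz_deg ; prints shift in CURRENT tool axes (cm), and after turn, and turn ay (deg)
s=status.observe();R=s["tool_rot"];p=s["position"]
x,y,z,a=map(float,sys.argv[1:5])
h=np.degrees(np.arctan2(R[1,2],R[0,2]));d=np.array([x,y,z])-p
print("t",round(s["time_s"],2),"pos",np.round(p,4),"head",round(h,2),"tilt y",np.round(R[:,1],4),"q",np.round(s["q"],1),"w",round(s["grip_width"],4),"f",np.round(s["ft_force"],1))
ar=np.radians(a);Z=np.array([np.cos(ar),np.sin(ar),0]);Y=np.array([0,0,-1.]);X=np.cross(Y,Z);Rt=np.stack([X,Y,Z],1)
print("shift cm now-axes",np.round(R.T@d*100,2),"target-axes",np.round(Rt.T@d*100,2),"ay",round((h-a+180)%360-180,2))
from scipy.spatial.transform import Rotation as Ro
print("full rotvec",np.round(Ro.from_matrix(R.T@Rt).as_rotvec(degrees=True),2))
E
python3 go.py .4805 -.330 .15 -98.6
```

```text
t 0.1 pos [ 0.2405 -0.4943  0.2308] head -64.06 tilt y [-3.0e-04  1.3e-03 -1.0e+00] q [-76.4  21.8  74.4   0.   83.9 -12.3] w 0.0857 f [ 0.6 -0.  -0. ]
shift cm now-axes [-28.76   8.09  -4.27] target-axes [-21.27   8.08 -19.84] ay 34.54
full rotvec [8.000e-02 3.454e+01 1.000e-02]
```

>>> jog_arm(
  rows=[
    {"hand": 1, "ay": 6.9},
    {"hand": 1, "ay": 6.9},
    {"hand": 1, "ay": 6.9},
    {"hand": 1, "ay": 6.9},
    {"hand": 1, "ay": 6.9},
  ],
  newtons=30,
)

```text
invalid input at $.rows[0]: expected keys hand, dx, dy, dz, ax, ay, az
```

```bash
python3 go.py .4805 -.330 .12 -98.6
```

```text
t 0.1 pos [ 0.2405 -0.4943  0.2308] head -64.06 tilt y [-3.0e-04  1.3e-03 -1.0e+00] q [-76.4  21.8  74.4   0.   83.9 -12.3] w 0.0857 f [ 0.6 -0.  -0. ]
shift cm now-axes [-28.76  11.09  -4.27] target-axes [-21.27  11.08 -19.84] ay 34.54
full rotvec [8.000e-02 3.454e+01 1.000e-02]
```

>>> jog_arm(
  rows=[
    {"hand": 1, "dx": 0, "dy": 0, "dz": 0, "ax": 0, "ay": 6.9, "az": 0},
    {"hand": 1, "dx": 0, "dy": 0, "dz": 0, "ax": 0, "ay": 6.9, "az": 0},
    {"hand": 1, "dx": 0, "dy": 0, "dz": 0, "ax": 0, "ay": 6.9, "az": 0},
    {"hand": 1, "dx": 0, "dy": 0, "dz": 0, "ax": 0, "ay": 6.9, "az": 0},
    {"hand": 1, "dx": 0, "dy": 0, "dz": 0, "ax": 0, "ay": 6.9, "az": 0},
  ],
  newtons=30,
)

```text
time_s: 0.52
position: [0.2406, -0.4944, 0.231]
tool_rot: [[-0.988, -0.0, -0.155], [0.155, 0.001, -0.988], [0.0, -1.0, -0.001]]
ft_force: [-0.5, -0.3, -0.2]
grip_width: 0.0853
```

```bash
python3 go.py .4805 -.330 .12 -98.6
```

```text
t 0.52 pos [ 0.2406 -0.4944  0.231 ] head -98.9 tilt y [-2.e-04  9.e-04 -1.e+00] q [-76.4  21.8  74.4  -0.   83.9  22.5] w 0.0853 f [-0.5 -0.3 -0.2]
shift cm now-axes [-21.17  11.1  -19.94] target-axes [-21.26  11.1  -19.84] ay -0.3
full rotvec [ 0.05 -0.3   0.02]
```

>>> jog_arm(
  rows=[
    {"hand": 1, "dx": -2.5, "dy": 0.6, "dz": -2.4, "ax": 0, "ay": 0, "az": 0},
    {"hand": 1, "dx": -2.5, "dy": 0.6, "dz": -2.4, "ax": 0, "ay": 0, "az": 0},
    {"hand": 1, "dx": -2.5, "dy": 0.6, "dz": -2.4, "ax": 0, "ay": 0, "az": 0},
    {"hand": 1, "dx": -2.5, "dy": 0.6, "dz": -2.4, "ax": 0, "ay": 0, "az": 0},
    {"hand": 1, "dx": -2.5, "dy": 0.6, "dz": -2.4, "ax": 0, "ay": 0, "az": 0},
  ],
)

```text
time_s: 0.93
position: [0.3831, -0.3932, 0.2008]
tool_rot: [[-0.989, -0.0, -0.149], [0.149, 0.001, -0.989], [0.0, -1.0, -0.001]]
ft_force: [0.2, -0.9, 0.5]
grip_width: 0.0851
```

>>> jog_arm(
  rows=[
    {"hand": 1, "dx": -2.5, "dy": 1.5, "dz": -2.4, "ax": 0, "ay": 0, "az": 0},
    {"hand": 1, "dx": -2.5, "dy": 1.5, "dz": -2.4, "ax": 0, "ay": 0, "az": 0},
    {"hand": 1, "dx": -2.5, "dy": 1.5, "dz": -2.4, "ax": 0, "ay": 0, "az": 0},
    {"hand": 1, "dx": -1.2, "dy": 1.5, "dz": -0.7, "ax": 0, "ay": 0, "az": 0},
    {"hand": 1, "dx": 0, "dy": 1.0, "dz": 0, "ax": 0, "ay": 0, "az": 0},
  ],
)

```text
time_s: 1.35
position: [0.4817, -0.3271, 0.1294]
tool_rot: [[-0.989, -0.001, -0.145], [0.145, 0.002, -0.989], [0.001, -1.0, -0.002]]
ft_force: [-0.8, -0.2, 0.4]
grip_width: 0.0853
```

```bash
python3 go.py .4805 -.330 .038 -98.6;  python3 - <<'E'
from rig import imaging
import cv2
t=imaging.get_image("top")[:,:,::-1];s=imaging.get_image("scene")[:,:,::-1]
cv2.imwrite("pics/a_t.png",cv2.resize(t[170:330,370:550],None,fx=4,fy=4,interpolation=3))
cv2.imwrite("pics/a_s.png",s)
E
```

```text
t 1.35 pos [ 0.4817 -0.3271  0.1294] head -98.35 tilt y [-0.001   0.0017 -1.    ] q [-45.8  30.1  78.1   0.   71.9  52.5] w 0.0853 f [-0.8 -0.2  0.4]
shift cm now-axes [0.06 9.14 0.32] target-axes [0.07 9.14 0.31] ay 0.25
full rotvec [0.09 0.25 0.07]
```

View pics/a_t.png

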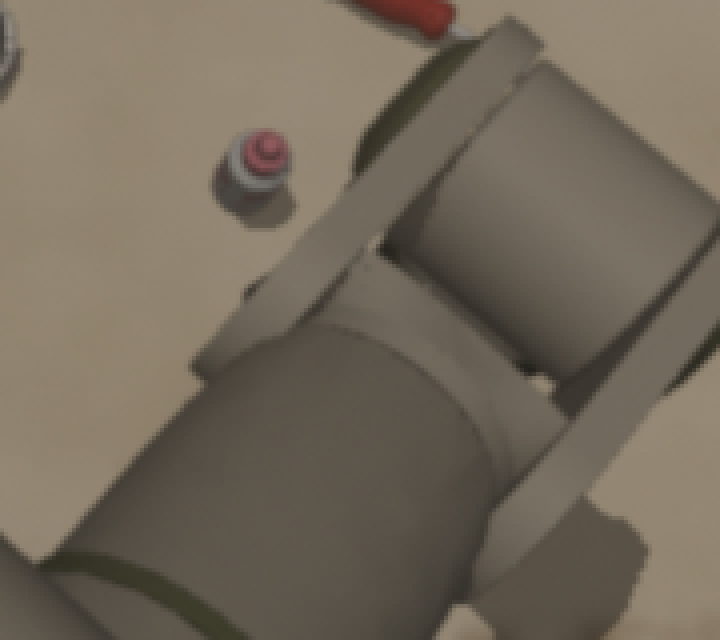

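View pics/a_s.png

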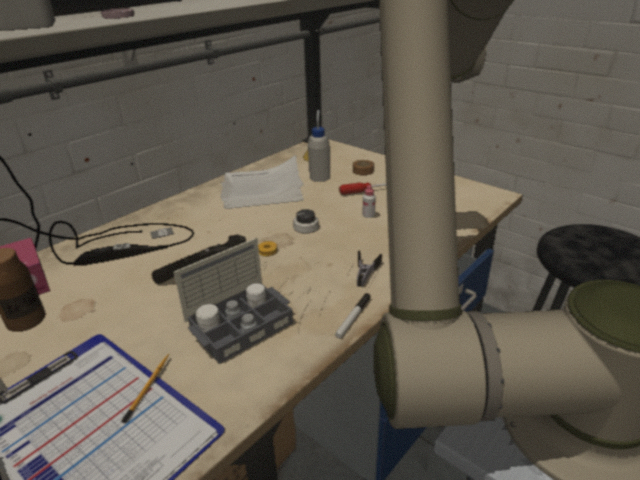

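>>> jog_arm(
  rows=[
    {"hand": 1, "dx": 0, "dy": 1.8, "dz": 0.1, "ax": 0, "ay": 0, "az": 0},
    {"hand": 1, "dx": 0, "dy": 2.2, "dz": 0.1, "ax": 0, "ay": 0, "az": 0},
    {"hand": 1, "dx": 0, "dy": 2.2, "dz": 0, "ax": 0, "ay": 0, "az": 0},
    {"hand": 1, "dx": 0, "dy": 1.6, "dz": 0, "ax": 0, "ay": 0, "az": 0},
    {"hand": 1, "dx": 0, "dy": 0.2, "dz": 0, "ax": 0, "ay": 0, "az": 0},
  ],
)

```text
time_s: 1.87
position: [0.4777, -0.3316, 0.0495]
tool_rot: [[-0.989, -0.003, -0.151], [0.151, 0.003, -0.989], [0.003, -1.0, -0.002]]
ft_force: [0.1, 0.9, -0.2]
grip_width: 0.0856
```

```bash
python3 go.py .4805 -.330 .038 -98.6
```

```text
t 1.87 pos [ 0.4777 -0.3316  0.0495] head -98.67 tilt y [-0.0029  0.0028 -1.    ] q [-46.4  35.7  83.2  -0.   61.4  52.3] w 0.0856 f [ 0.1  0.9 -0.2]
shift cm now-axes [-0.26  1.15 -0.2 ] target-axes [-0.25  1.15 -0.2 ] ay -0.07
full rotvec [ 0.13 -0.07  0.19]
```

>>> jog_arm(
  rows=[
    {"hand": 1, "dx": 0, "dy": 0.4, "dz": 0, "ax": 0, "ay": 0, "az": 0},
    {"hand": 1, "dx": 0, "dy": 0, "dz": 0, "ax": 0, "ay": 0, "az": 0},
    {"hand": 1, "dx": 0, "dy": 0, "dz": 0, "ax": 0, "ay": 0, "az": 0},
    {"hand": 1, "dx": 0, "dy": 0, "dz": 0, "ax": 0, "ay": 0, "az": 0},
    {"hand": 1, "dx": 0, "dy": 0, "dz": 0, "ax": 0, "ay": 0, "az": 0},
  ],
)

```text
time_s: 2.28
position: [0.4798, -0.3316, 0.0482]
tool_rot: [[-0.989, 0.001, -0.149], [0.149, -0.001, -0.989], [-0.001, -1.0, 0.001]]
ft_force: [0.1, -0.1, 0.4]
grip_width: 0.0855
```

```bash
python3 go.py .4805 -.330 .038 -98.6
```

```text
t 2.28 pos [ 0.4798 -0.3316  0.0482] head -98.55 tilt y [ 0.0011 -0.0012 -1.    ] q [-46.3  35.8  83.2  -0.   60.9  52.3] w 0.0855 f [ 0.1 -0.1  0.4]
shift cm now-axes [-0.04  1.02 -0.17] target-axes [-0.05  1.02 -0.17] ay 0.05
full rotvec [-0.06  0.05 -0.07]
```

>>> jog_arm(
  rows=[
    {"hand": 1, "dx": 0, "dy": 0.5, "dz": -0.1, "ax": 0, "ay": 0, "az": 0},
    {"hand": 1, "dx": 0, "dy": 0.5, "dz": 0, "ax": 0, "ay": 0, "az": 0},
    {"hand": 0.6, "dx": 0, "dy": 0, "dz": 0, "ax": 0, "ay": 0, "az": 0},
    {"hand": 0.3, "dx": 0, "dy": 0, "dz": 0, "ax": 0, "ay": 0, "az": 0},
    {"hand": 0, "dx": 0, "dy": 0, "dz": 0, "ax": 0, "ay": 0, "az": 0},
  ],
  newtons=30,
)

```text
time_s: 2.7
position: [0.4797, -0.3303, 0.0372]
tool_rot: [[-0.989, -0.0, -0.149], [0.149, 0.0, -0.989], [0.0, -1.0, -0.0]]
ft_force: [-0.2, -0.6, -0.8]
grip_width: 0.0515
```

>>> jog_arm(
  rows=[
    {"hand": 0, "dx": 0, "dy": 0, "dz": 0, "ax": 0, "ay": 0, "az": 0},
    {"hand": 0, "dx": 0, "dy": 0, "dz": 0, "ax": 0, "ay": 0, "az": 0},
    {"hand": 0, "dx": 0, "dy": 0, "dz": 0, "ax": 0, "ay": 0, "az": 0},
    {"hand": 0, "dx": 0, "dy": 0, "dz": 0, "ax": 0, "ay": 0, "az": 0},
    {"hand": 0, "dx": 0, "dy": 0, "dz": 0, "ax": 0, "ay": 0, "az": 0},
  ],
  newtons=30,
)

```text
time_s: 3.12
position: [0.4798, -0.3304, 0.0375]
tool_rot: [[-0.989, 0.0, -0.149], [0.149, -0.0, -0.989], [-0.0, -1.0, 0.0]]
ft_force: [-0.3, -0.5, 2.3]
grip_width: 0.0308
```

```bash
python3 go.py .512 .232 .14 -98.6
```

```text
t 3.12 pos [ 0.4798 -0.3304  0.0375] head -98.56 tilt y [ 3.e-04 -3.e-04 -1.e+00] q [-46.2  36.6  83.8   0.   59.6  52.4] w 0.0308 f [-0.3 -0.5  2.3]
shift cm now-axes [  5.18 -10.26 -56.09] target-axes [  5.23 -10.25 -56.09] ay 0.04
full rotvec [-0.01  0.04 -0.02]
```

>>> jog_arm(
  rows=[
    {"hand": 0, "dx": 0, "dy": -1.5, "dz": 0, "ax": 0, "ay": 0, "az": 0},
    {"hand": 0, "dx": 0, "dy": -2.5, "dz": 0, "ax": 0, "ay": 0, "az": 0},
    {"hand": 0, "dx": 0, "dy": -2.5, "dz": -0.5, "ax": 0, "ay": 0, "az": 0},
    {"hand": 0, "dx": 0, "dy": -2.5, "dz": -1.5, "ax": 0, "ay": 0, "az": 0},
    {"hand": 0, "dx": 0.2, "dy": -1.2, "dz": -3, "ax": 0, "ay": 0, "az": 0},
  ],
)

```text
time_s: 3.53
position: [0.4858, -0.2828, 0.142]
tool_rot: [[-0.988, 0.003, -0.151], [0.151, -0.004, -0.988], [-0.004, -1.0, 0.003]]
ft_force: [0.8, -0.2, -0.2]
grip_width: 0.0303
```

>>> jog_arm(
  rows=[
    {"hand": 0, "dx": 0.5, "dy": 0, "dz": -4, "ax": 0, "ay": 0, "az": 0},
    {"hand": 0, "dx": 0.5, "dy": 0, "dz": -4, "ax": 0, "ay": 0, "az": 0},
    {"hand": 0, "dx": 0.5, "dy": 0, "dz": -4, "ax": 0, "ay": 0, "az": 0},
    {"hand": 0, "dx": 0.5, "dy": 0, "dz": -4, "ax": 0, "ay": 0, "az": 0},
    {"hand": 0, "dx": 0.5, "dy": 0, "dz": -4, "ax": 0, "ay": 0, "az": 0},
  ],
)

```text
time_s: 3.95
position: [0.4898, -0.0772, 0.1394]
tool_rot: [[-0.989, -0.0, -0.149], [0.149, 0.0, -0.989], [0.0, -1.0, -0.0]]
ft_force: [0.3, -0.0, -0.1]
grip_width: 0.0304
```

>>> jog_arm(
  rows=[
    {"hand": 0, "dx": 0.5, "dy": 0, "dz": -4, "ax": 0, "ay": 0, "az": 0},
    {"hand": 0, "dx": 0.5, "dy": 0, "dz": -4, "ax": 0, "ay": 0, "az": 0},
    {"hand": 0, "dx": 0.5, "dy": 0, "dz": -4, "ax": 0, "ay": 0, "az": 0},
    {"hand": 0, "dx": 0.5, "dy": 0, "dz": -4, "ax": 0, "ay": 0, "az": 0},
    {"hand": 0, "dx": 0.5, "dy": 0, "dz": -3, "ax": 0, "ay": 0, "az": 0},
  ],
)

```text
time_s: 4.37
position: [0.4933, 0.1154, 0.1394]
tool_rot: [[-0.989, 0.0, -0.148], [0.148, 0.0, -0.989], [-0.0, -1.0, -0.0]]
ft_force: [0.0, -0.5, 0.3]
grip_width: 0.0303
```

```bash
python3 go.py .512 .232 .14 -98.6
```

```text
t 4.37 pos [0.4933 0.1154 0.1394] head -98.49 tilt y [ 1.e-04  4.e-04 -1.e+00] q [-0.3 22.7 89.6  0.  67.6 98.2] w 0.0303 f [ 0.  -0.5  0.3]
shift cm now-axes [ -0.13  -0.06 -11.81] target-axes [ -0.11  -0.06 -11.81] ay 0.11
full rotvec [ 0.02  0.11 -0.  ]
```

>>> jog_arm(
  rows=[
    {"hand": 0, "dx": 0, "dy": 0, "dz": -3.6, "ax": 0, "ay": 0, "az": 0},
    {"hand": 0, "dx": 0, "dy": 0, "dz": -3.6, "ax": 0, "ay": 0, "az": 0},
    {"hand": 0, "dx": 0, "dy": 0, "dz": -3, "ax": 0, "ay": 0, "az": 0},
    {"hand": 0, "dx": 0, "dy": 0, "dz": -1.5, "ax": 0, "ay": 0, "az": 0},
    {"hand": 0, "dx": 0, "dy": 0, "dz": 0, "ax": 0, "ay": 0, "az": 0},
  ],
)

```text
time_s: 4.78
position: [0.511, 0.231, 0.139]
tool_rot: [[-0.989, 0.0, -0.145], [0.145, 0.001, -0.989], [0.0, -1.0, -0.001]]
ft_force: [-0.5, 0.2, -0.1]
grip_width: 0.0306
```

```bash
python3 go.py .512 .232 .042 -98.6;  python3 - <<'E'
from ov import *
p=[.529,.179,-.1504]
t=imaging.get_image("top")[:,:,::-1];s=imaging.get_image("scene")[:,:,::-1]
overlay("top",t,p,5,120,195,150,120,"pics/b_t.png")
overlay("scene",s,p,5,160,205,160,120+40,"pics/b_s.png")
E
```

```text
t 4.78 pos [0.511 0.231 0.139] head -98.36 tilt y [ 0.e+00  6.e-04 -1.e+00] q [ 12.2  27.6  81.    0.   71.4 110.6] w 0.0306 f [-0.5  0.2 -0.1]
shift cm now-axes [-0.09  9.7  -0.11] target-axes [-0.09  9.7  -0.12] ay 0.24
full rotvec [0.03 0.24 0.  ]
```

View pics/b_t.png

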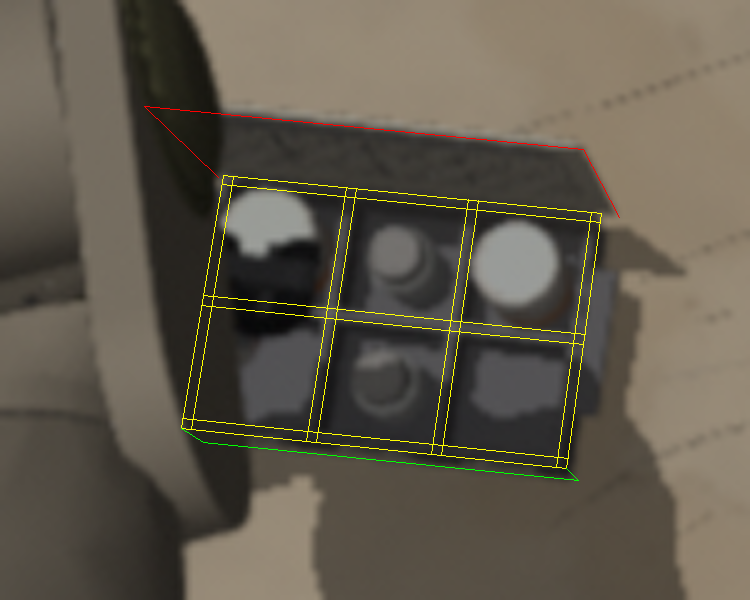

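View pics/b_s.png

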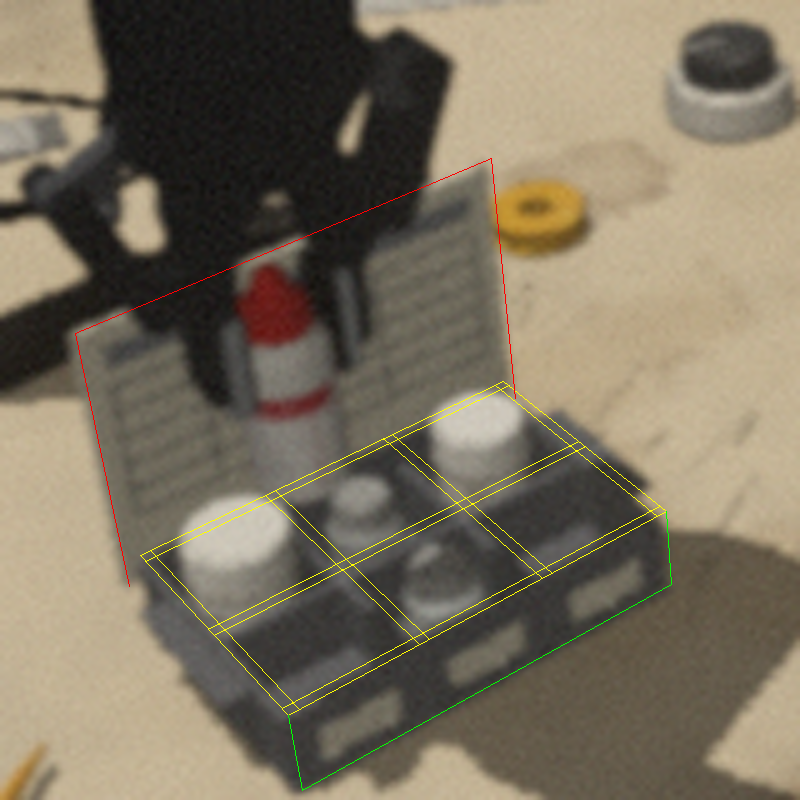

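Run:
```python
from h import *
for P in([.511,.231,.1835],[.511,.231,.1015]):
    q=proj("scene",[P])[0];print((q-[160,205]+.5)*5-.5)
```

```text
[262.67546514 265.71356554]
[296.96484552 475.9336179 ]
```

>>> jog_arm(
  rows=[
    {"hand": 0, "dx": 0, "dy": 1.5, "dz": -0.2, "ax": 0, "ay": 0, "az": 0},
    {"hand": 0, "dx": 0, "dy": 2, "dz": 0, "ax": 0, "ay": 0, "az": 0},
    {"hand": 0, "dx": 0, "dy": 1.5, "dz": 0, "ax": 0, "ay": 0, "az": 0},
    {"hand": 0, "dx": 0, "dy": 0.5, "dz": 0, "ax": 0, "ay": 0, "az": 0},
    {"hand": 0, "dx": 0, "dy": 0, "dz": 0, "ax": 0, "ay": 0, "az": 0},
  ],
)

```text
time_s: 5.3
position: [0.511, 0.229, 0.0835]
tool_rot: [[-0.989, -0.002, -0.15], [0.15, -0.001, -0.989], [0.002, -1.0, 0.001]]
ft_force: [0.5, -0.2, -1.0]
grip_width: 0.0304
```

```bash
python3 go.py .511 .2335 .042 -98.6;  python3 - <<'E'
from ov import *
p=[.528,.1805,-.1504]
s=imaging.get_image("scene")[:,:,::-1]
overlay("scene",s,p,6,170,245,130,100,"pics/c_s.png")
E
```

```text
t 5.3 pos [0.511  0.229  0.0835] head -98.64 tilt y [-2.4e-03 -6.0e-04 -1.0e+00] q [ 12.   31.3  85.   -0.   63.8 110.7] w 0.0304 f [ 0.5 -0.2 -1. ]
shift cm now-axes [ 0.06  4.15 -0.45] target-axes [ 0.07  4.15 -0.44] ay -0.04
full rotvec [-0.06 -0.04  0.13]
```

View pics/c_s.png

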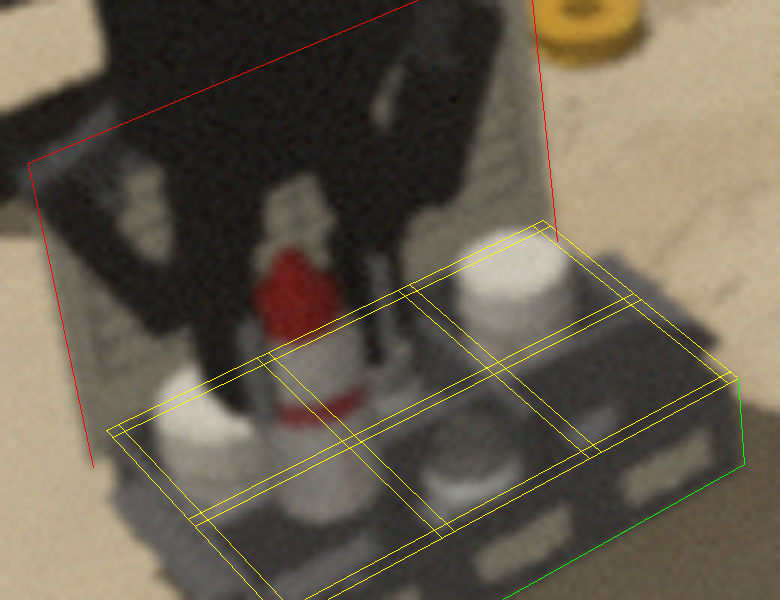

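>>> jog_arm(
  rows=[
    {"hand": 0, "dx": 0, "dy": 0, "dz": -0.4, "ax": 0, "ay": 0, "az": 0},
    {"hand": 0, "dx": 0, "dy": 1.2, "dz": 0, "ax": 0, "ay": 0, "az": 0},
    {"hand": 0, "dx": 0, "dy": 1.2, "dz": 0, "ax": 0, "ay": 0, "az": 0},
    {"hand": 0, "dx": 0, "dy": 0.8, "dz": 0, "ax": 0, "ay": 0, "az": 0},
    {"hand": 0, "dx": 0, "dy": 0.4, "dz": 0, "ax": 0, "ay": 0, "az": 0},
  ],
)

```text
time_s: 5.77
position: [0.5121, 0.2342, 0.0481]
tool_rot: [[-0.989, -0.0, -0.149], [0.149, -0.0, -0.989], [0.0, -1.0, 0.0]]
ft_force: [0.1, 0.4, -0.8]
grip_width: 0.0308
```

```bash
python3 go.py .511 .2335 .042 -98.6;  python3 - <<'E'
from ov import *
p=[.528,.1805,-.1504]
s=imaging.get_image("scene")[:,:,::-1]
cv2.imwrite("pics/d_s.png",cv2.resize(s[255:365,170:300],None,fx=6,fy=6,interpolation=2))
E
```

```text
t 5.77 pos [0.5121 0.2342 0.0481] head -98.56 tilt y [-1.e-04 -0.e+00 -1.e+00] q [ 12.5  34.3  86.6   0.   59.1 111.1] w 0.0308 f [ 0.1  0.4 -0.8]
shift cm now-axes [0.09 0.61 0.09] target-axes [0.09 0.61 0.09] ay 0.04
full rotvec [-0.    0.04  0.01]
```

View pics/d_s.png

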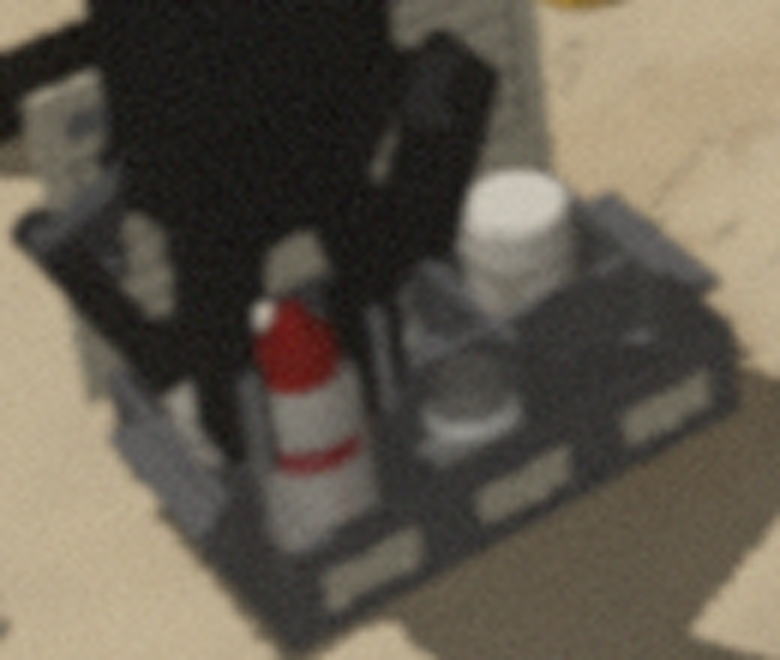

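>>> jog_arm(
  rows=[
    {"hand": 0, "dx": 0, "dy": 0.3, "dz": 0, "ax": 0, "ay": 0, "az": 0},
    {"hand": 0, "dx": 0, "dy": 0.25, "dz": 0, "ax": 0, "ay": 0, "az": 0},
    {"hand": 0, "dx": 0, "dy": 0, "dz": 0, "ax": 0, "ay": 0, "az": 0},
    {"hand": 0, "dx": 0, "dy": 0, "dz": 0, "ax": 0, "ay": 0, "az": 0},
    {"hand": 0, "dx": 0, "dy": 0, "dz": 0, "ax": 0, "ay": 0, "az": 0},
  ],
)

```text
time_s: 6.23
position: [0.5122, 0.2342, 0.0431]
tool_rot: [[-0.989, 0.001, -0.149], [0.149, 0.0, -0.989], [-0.0, -1.0, -0.0]]
ft_force: [-0.1, 0.4, 0.4]
grip_width: 0.0302
```

```bash
python3 go.py .511 .2335 .042 -98.6
```

```text
t 6.23 pos [0.5122 0.2342 0.0431] head -98.56 tilt y [ 5.e-04  1.e-04 -1.e+00] q [ 12.5  34.7  86.9   0.   58.4 111.1] w 0.0302 f [-0.1  0.4  0.4]
shift cm now-axes [0.11 0.11 0.09] target-axes [0.11 0.11 0.09] ay 0.04
full rotvec [ 0.01  0.04 -0.03]
```

>>> jog_arm(
  rows=[
    {"hand": 0, "dx": 0, "dy": 0.15, "dz": 0, "ax": 0, "ay": 0, "az": 0},
    {"hand": 0, "dx": 0, "dy": 0, "dz": 0, "ax": 0, "ay": 0, "az": 0},
    {"hand": 0.5, "dx": 0, "dy": 0, "dz": 0, "ax": 0, "ay": 0, "az": 0},
    {"hand": 0.6, "dx": 0, "dy": 0, "dz": 0, "ax": 0, "ay": 0, "az": 0},
    {"hand": 0.7, "dx": 0, "dy": 0, "dz": 0, "ax": 0, "ay": 0, "az": 0},
  ],
)

```text
time_s: 6.65
position: [0.512, 0.2341, 0.0413]
tool_rot: [[-0.989, -0.0, -0.149], [0.149, -0.0, -0.989], [0.0, -1.0, 0.0]]
ft_force: [-0.7, -0.2, 0.3]
grip_width: 0.0595
```

>>> jog_arm(
  rows=[
    {"hand": 0.7, "dx": 0, "dy": -0.8, "dz": 0, "ax": 0, "ay": 0, "az": 0},
    {"hand": 0.7, "dx": 0, "dy": -2, "dz": 0, "ax": 0, "ay": 0, "az": 0},
    {"hand": 0.7, "dx": 0, "dy": -2.5, "dz": 0, "ax": 0, "ay": 0, "az": 0},
    {"hand": 0.7, "dx": 0, "dy": -2.5, "dz": 0, "ax": 0, "ay": 0, "az": 0},
    {"hand": 1, "dx": 0, "dy": -2.5, "dz": 0, "ax": 0, "ay": 0, "az": 0},
  ],
)

```text
time_s: 7.07
position: [0.5119, 0.2341, 0.1461]
tool_rot: [[-0.989, 0.0, -0.149], [0.149, 0.0, -0.989], [-0.0, -1.0, -0.0]]
ft_force: [0.5, 0.6, 0.2]
grip_width: 0.0703
```

```bash
python3 go.py .6017 -.2968 .15 -98.6;  python3 - <<'E'
from ov import *
s=imaging.get_image("scene")[:,:,::-1]
cv2.imwrite("pics/e_s.png",cv2.resize(s[255:365,170:300],None,fx=6,fy=6,interpolation=2))
E
```

```text
t 7.07 pos [0.5119 0.2341 0.1461] head -98.56 tilt y [ 1.e-04  0.e+00 -1.e+00] q [ 12.5  27.3  80.1  -0.   72.5 111.1] w 0.0703 f [0.5 0.6 0.2]
shift cm now-axes [-16.78  -0.39  51.16] target-axes [-16.82  -0.39  51.15] ay 0.04
full rotvec [ 0.    0.04 -0.01]
```

View pics/e_s.png

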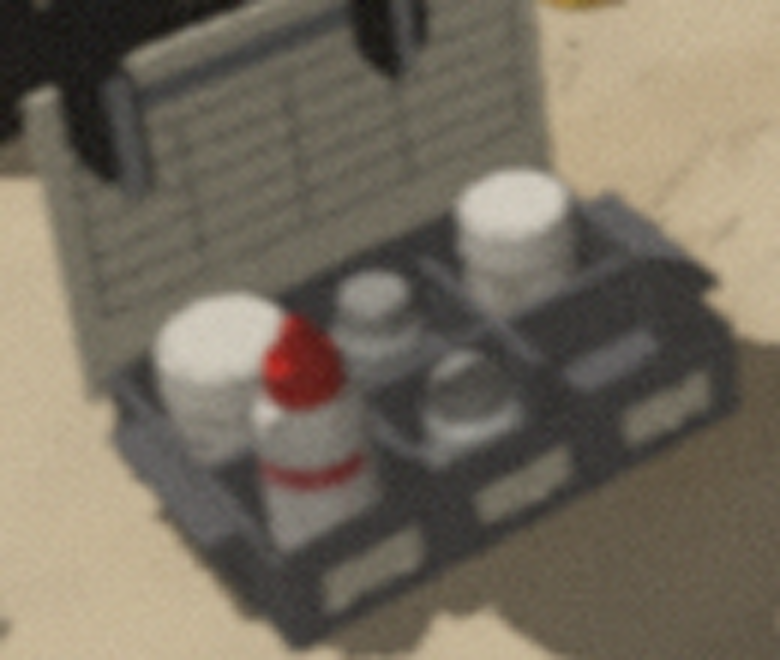

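>>> jog_arm(
  rows=[
    {"hand": 1, "dx": 0, "dy": -0.4, "dz": 2.5, "ax": 0, "ay": 0, "az": 0},
    {"hand": 1, "dx": 0, "dy": 0, "dz": 4, "ax": 0, "ay": 0, "az": 0},
    {"hand": 1, "dx": 0, "dy": 0, "dz": 4, "ax": 0, "ay": 0, "az": 0},
    {"hand": 1, "dx": 0, "dy": 0, "dz": 4, "ax": 0, "ay": 0, "az": 0},
    {"hand": 1, "dx": 0, "dy": 0, "dz": 4, "ax": 0, "ay": 0, "az": 0},
  ],
)

```text
time_s: 7.53
position: [0.4839, 0.0497, 0.1489]
tool_rot: [[-0.989, 0.001, -0.148], [0.148, -0.0, -0.989], [-0.001, -1.0, -0.0]]
ft_force: [0.9, -1.0, -0.7]
grip_width: 0.0855
```

>>> jog_arm(
  rows=[
    {"hand": 1, "dx": -1.6, "dy": 0, "dz": 3.6, "ax": 0, "ay": 0, "az": 0},
    {"hand": 1, "dx": -1.8, "dy": 0, "dz": 3.5, "ax": 0, "ay": 0, "az": 0},
    {"hand": 1, "dx": -1.8, "dy": 0, "dz": 3.5, "ax": 0, "ay": 0, "az": 0},
    {"hand": 1, "dx": -1.8, "dy": 0, "dz": 3.5, "ax": 0, "ay": 0, "az": 0},
    {"hand": 1, "dx": -1.8, "dy": 0, "dz": 3.5, "ax": 0, "ay": 0, "az": 0},
  ],
)

```text
time_s: 7.95
position: [0.5456, -0.1379, 0.1489]
tool_rot: [[-0.989, 0.001, -0.149], [0.149, -0.0, -0.989], [-0.001, -1.0, 0.0]]
ft_force: [1.2, 0.1, 0.8]
grip_width: 0.0857
```

>>> jog_arm(
  rows=[
    {"hand": 1, "dx": -1.8, "dy": 0, "dz": 3.5, "ax": 0, "ay": 0, "az": 0},
    {"hand": 1, "dx": -1.8, "dy": 0, "dz": 3.5, "ax": 0, "ay": 0, "az": 0},
    {"hand": 1, "dx": -1.8, "dy": 0, "dz": 3.5, "ax": 0, "ay": 0, "az": 0},
    {"hand": 1, "dx": -1, "dy": 0, "dz": 1.8, "ax": 0, "ay": 0, "az": 0},
    {"hand": 1, "dx": 0, "dy": 0, "dz": 0, "ax": 0, "ay": 0, "az": 0},
  ],
)

```text
time_s: 8.37
position: [0.5908, -0.2714, 0.1479]
tool_rot: [[-0.988, 0.001, -0.153], [0.153, -0.001, -0.988], [-0.001, -1.0, 0.001]]
ft_force: [-0.2, -0.1, -0.2]
grip_width: 0.0856
```

```bash
python3 go.py .6017 -.2968 .038 -98.6
```

```text
t 8.37 pos [ 0.5908 -0.2714  0.1479] head -98.78 tilt y [ 6.0e-04 -1.2e-03 -1.0e+00] q [-35.1  35.5  64.5  -0.   80.   63.7] w 0.0856 f [-0.2 -0.1 -0.2]
shift cm now-axes [-1.46 10.99  2.33] target-axes [-1.46 10.99  2.35] ay -0.18
full rotvec [-0.06 -0.18 -0.05]
```

>>> jog_arm(
  rows=[
    {"hand": 1, "dx": -1.0, "dy": 0.5, "dz": 1.6, "ax": 0, "ay": 0, "az": 0},
    {"hand": 1, "dx": -0.5, "dy": 1, "dz": 0.7, "ax": 0, "ay": 0, "az": 0},
    {"hand": 1, "dx": 0, "dy": 1, "dz": 0, "ax": 0, "ay": 0, "az": 0},
    {"hand": 1, "dx": 0, "dy": 0.5, "dz": 0, "ax": 0, "ay": 0, "az": 0},
    {"hand": 1, "dx": 0, "dy": 0, "dz": 0, "ax": 0, "ay": 0, "az": 0},
  ],
)

```text
time_s: 8.78
position: [0.6009, -0.2905, 0.1164]
tool_rot: [[-0.989, -0.003, -0.148], [0.148, 0.002, -0.989], [0.003, -1.0, -0.002]]
ft_force: [1.0, 0.4, -0.4]
grip_width: 0.0855
```

```bash
python3 go.py .6017 -.2968 .038 -98.6
python3 - <<'E'
from h import *
import cv2
s=imaging.get_image("scene")[:,:,::-1]
cv2.imwrite("pics/f_s.png",cv2.resize(s[120:260,300:460],None,fx=5,fy=4,interpolation=2))
E
```

```text
t 8.78 pos [ 0.6009 -0.2905  0.1164] head -98.52 tilt y [-0.0031  0.0024 -1.    ] q [-35.9  38.8  63.3   0.   78.1  62.6] w 0.0855 f [ 1.   0.4 -0.4]
shift cm now-axes [-0.2   7.84  0.62] target-axes [-0.17  7.84  0.61] ay 0.08
full rotvec [0.11 0.08 0.2 ]
```

View pics/f_s.png

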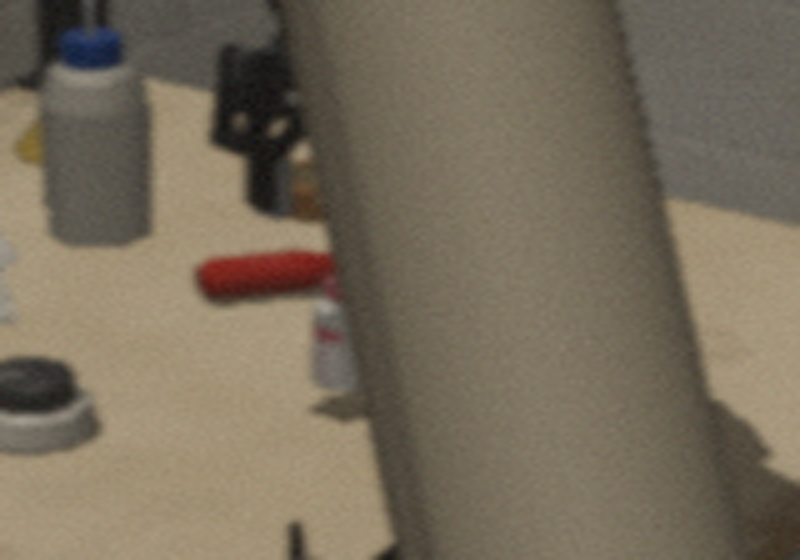

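Mostly hidden, but clear of the bottle; descend.

>>> jog_arm(
  rows=[
    {"hand": 1, "dx": 0, "dy": 0, "dz": 0.55, "ax": 0, "ay": 0, "az": 0},
    {"hand": 1, "dx": 0, "dy": 1.5, "dz": 0, "ax": 0, "ay": 0, "az": 0},
    {"hand": 1, "dx": 0, "dy": 2, "dz": 0, "ax": 0, "ay": 0, "az": 0},
    {"hand": 1, "dx": 0, "dy": 2, "dz": 0, "ax": 0, "ay": 0, "az": 0},
    {"hand": 1, "dx": 0, "dy": 1.5, "dz": 0, "ax": 0, "ay": 0, "az": 0},
  ],
)

```text
time_s: 9.25
position: [0.6007, -0.2973, 0.0476]
tool_rot: [[-0.989, -0.0, -0.149], [0.149, 0.0, -0.989], [0.0, -1.0, 0.0]]
ft_force: [-0.5, 0.1, 0.2]
grip_width: 0.0855
```

```bash
python3 go.py .6017 -.2968 .038 -98.6
```

```text
t 9.25 pos [ 0.6007 -0.2973  0.0476] head -98.54 tilt y [-1.e-04  0.e+00 -1.e+00] q [-36.4  43.   67.2  -0.   69.8  62.1] w 0.0855 f [-0.5  0.1  0.2]
shift cm now-axes [-0.09  0.96 -0.07] target-axes [-0.09  0.96 -0.07] ay 0.06
full rotvec [-0.    0.06  0.01]
```

>>> jog_arm(
  rows=[
    {"hand": 1, "dx": -0.1, "dy": 0.6, "dz": -0.05, "ax": 0, "ay": 0, "az": 0},
    {"hand": 1, "dx": 0, "dy": 0.35, "dz": 0, "ax": 0, "ay": 0, "az": 0},
    {"hand": 0.5, "dx": 0, "dy": 0, "dz": 0, "ax": 0, "ay": 0, "az": 0},
    {"hand": 0.2, "dx": 0, "dy": 0, "dz": 0, "ax": 0, "ay": 0, "az": 0},
    {"hand": 0, "dx": 0, "dy": 0, "dz": 0, "ax": 0, "ay": 0, "az": 0},
  ],
  newtons=30,
)

```text
time_s: 9.67
position: [0.6025, -0.2974, 0.0401]
tool_rot: [[-0.989, 0.002, -0.149], [0.149, -0.001, -0.989], [-0.002, -1.0, 0.001]]
ft_force: [-0.4, -0.2, 0.3]
grip_width: 0.0515
```

>>> jog_arm(
  rows=[
    {"hand": 0, "dx": 0, "dy": 0, "dz": 0, "ax": 0, "ay": 0, "az": 0},
    {"hand": 0, "dx": 0, "dy": 0, "dz": 0, "ax": 0, "ay": 0, "az": 0},
    {"hand": 0, "dx": 0, "dy": 0, "dz": 0, "ax": 0, "ay": 0, "az": 0},
    {"hand": 0, "dx": 0, "dy": 0, "dz": 0, "ax": 0, "ay": 0, "az": 0},
    {"hand": 0, "dx": 0, "dy": 0, "dz": 0, "ax": 0, "ay": 0, "az": 0},
  ],
)

```text
time_s: 10.08
position: [0.6024, -0.2975, 0.0397]
tool_rot: [[-0.989, 0.001, -0.149], [0.149, -0.001, -0.989], [-0.001, -1.0, 0.001]]
ft_force: [-0.8, -0.3, 6.2]
grip_width: 0.031
```

```bash
python3 go.py .496 .1355 .14 -98.6
```

```text
t 10.08 pos [ 0.6024 -0.2975  0.0397] head -98.56 tilt y [ 0.0013 -0.001  -1.    ] q [-36.4  43.6  67.4  -0.   68.9  62.2] w 0.031 f [-0.8 -0.3  6.2]
shift cm now-axes [ 16.95 -10.09 -41.22] target-axes [ 16.99 -10.03 -41.22] ay 0.04
full rotvec [-0.05  0.04 -0.08]
```

>>> jog_arm(
  rows=[
    {"hand": 0, "dx": 0, "dy": -1.5, "dz": 0, "ax": 0, "ay": 0, "az": 0},
    {"hand": 0, "dx": 0, "dy": -2.5, "dz": 0, "ax": 0, "ay": 0, "az": 0},
    {"hand": 0, "dx": 0.5, "dy": -2.5, "dz": -0.5, "ax": 0, "ay": 0, "az": 0},
    {"hand": 0, "dx": 1.5, "dy": -2.5, "dz": -1.5, "ax": 0, "ay": 0, "az": 0},
    {"hand": 0, "dx": 2.0, "dy": -1.2, "dz": -2.5, "ax": 0, "ay": 0, "az": 0},
  ],
)

```text
time_s: 10.5
position: [0.5698, -0.2483, 0.1433]
tool_rot: [[-0.989, 0.004, -0.151], [0.151, -0.003, -0.989], [-0.004, -1.0, 0.002]]
ft_force: [1.0, 0.4, 0.3]
grip_width: 0.0306
```

>>> jog_arm(
  rows=[
    {"hand": 0, "dx": 2, "dy": 0, "dz": -3.4, "ax": 0, "ay": 0, "az": 0},
    {"hand": 0, "dx": 2, "dy": 0, "dz": -3.5, "ax": 0, "ay": 0, "az": 0},
    {"hand": 0, "dx": 2, "dy": 0, "dz": -3.5, "ax": 0, "ay": 0, "az": 0},
    {"hand": 0, "dx": 2, "dy": 0, "dz": -3.5, "ax": 0, "ay": 0, "az": 0},
    {"hand": 0, "dx": 2, "dy": 0, "dz": -3.5, "ax": 0, "ay": 0, "az": 0},
  ],
)

```text
time_s: 10.92
position: [0.4949, -0.0581, 0.1407]
tool_rot: [[-0.989, -0.0, -0.149], [0.149, 0.0, -0.989], [0.0, -1.0, -0.0]]
ft_force: [0.1, 0.5, -0.0]
grip_width: 0.0311
```

>>> jog_arm(
  rows=[
    {"hand": 0, "dx": 1.5, "dy": 0, "dz": -3.6, "ax": 0, "ay": 0, "az": 0},
    {"hand": 0, "dx": 1, "dy": 0, "dz": -3.8, "ax": 0, "ay": 0, "az": 0},
    {"hand": 0, "dx": 0.5, "dy": 0, "dz": -4, "ax": 0, "ay": 0, "az": 0},
    {"hand": 0, "dx": 0, "dy": 0, "dz": -3.8, "ax": 0, "ay": 0, "az": 0},
    {"hand": 0, "dx": 0, "dy": 0, "dz": -2, "ax": 0, "ay": 0, "az": 0},
  ],
)

```text
time_s: 11.33
position: [0.4916, 0.1183, 0.141]
tool_rot: [[-0.989, 0.0, -0.147], [0.147, 0.001, -0.989], [0.0, -1.0, -0.001]]
ft_force: [-0.0, -0.1, -1.0]
grip_width: 0.0307
```

```bash
python3 go.py .496 .1355 .14 -98.6
```

```text
t 11.33 pos [0.4916 0.1183 0.141 ] head -98.43 tilt y [ 1.e-04  8.e-04 -1.e+00] q [ 0.1 22.5 89.7  0.  67.8 98.5] w 0.0307 f [-0.  -0.1 -1. ]
shift cm now-axes [-0.19  0.1  -1.77] target-axes [-0.18  0.1  -1.77] ay 0.17
full rotvec [0.04 0.17 0.  ]
```

>>> jog_arm(
  rows=[
    {"hand": 0, "dx": -0.15, "dy": 0, "dz": -1.4, "ax": 0, "ay": 0, "az": 0},
    {"hand": 0, "dx": 0, "dy": 1.5, "dz": 0, "ax": 0, "ay": 0, "az": 0},
    {"hand": 0, "dx": 0, "dy": 2.5, "dz": 0, "ax": 0, "ay": 0, "az": 0},
    {"hand": 0, "dx": 0, "dy": 1.5, "dz": 0, "ax": 0, "ay": 0, "az": 0},
    {"hand": 0, "dx": 0, "dy": 0, "dz": 0, "ax": 0, "ay": 0, "az": 0},
  ],
)

```text
time_s: 11.75
position: [0.4939, 0.1285, 0.0831]
tool_rot: [[-0.989, -0.006, -0.149], [0.149, -0.0, -0.989], [0.006, -1.0, 0.001]]
ft_force: [-0.4, -0.6, -1.0]
grip_width: 0.0308
```

```bash
python3 go.py .496 .1355 .044 -98.6;python3 - <<'E'
from ov import *
s=imaging.get_image("scene")[:,:,::-1]
cv2.imwrite("pics/g_s.png",cv2.resize(s[245:355,170:300],None,fx=6,fy=5,interpolation=2))
E
```

```text
t 11.75 pos [0.4939 0.1285 0.0831] head -98.55 tilt y [-5.9e-03 -1.0e-04 -1.0e+00] q [ 1.3 27.4 92.9  0.  60.  99.8] w 0.0308 f [-0.4 -0.6 -1. ]
shift cm now-axes [-0.13  3.91 -0.73] target-axes [-0.1   3.91 -0.72] ay 0.05
full rotvec [-0.06  0.05  0.33]
```

View pics/g_s.png

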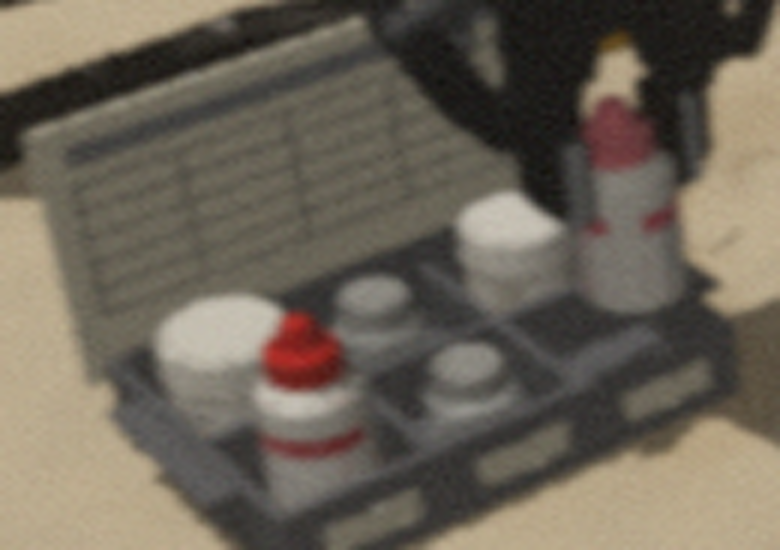

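>>> jog_arm(
  rows=[
    {"hand": 0, "dx": -0.1, "dy": 0, "dz": -0.65, "ax": 0, "ay": 0, "az": 0},
    {"hand": 0, "dx": 0, "dy": 0, "dz": 0, "ax": 0, "ay": 0, "az": 0},
    {"hand": 0, "dx": 0, "dy": 0.5, "dz": 0, "ax": 0, "ay": 0, "az": 0},
    {"hand": 0, "dx": 0, "dy": 0, "dz": 0, "ax": 0, "ay": 0, "az": 0},
    {"hand": 0, "dx": 0, "dy": 0, "dz": 0, "ax": 0, "ay": 0, "az": 0},
  ],
)

```text
time_s: 12.22
position: [0.4975, 0.1347, 0.081]
tool_rot: [[-0.989, 0.0, -0.149], [0.149, 0.0, -0.989], [-0.0, -1.0, -0.0]]
ft_force: [-0.4, -0.0, -0.3]
grip_width: 0.031
```

```bash
python3 go.py .496 .1355 .044 -98.6;python3 - <<'E'
from ov import *
s=imaging.get_image("scene")[:,:,::-1]
cv2.imwrite("pics/g2_s.png",cv2.resize(s[245:355,170:300],None,fx=6,fy=5,interpolation=2))
E
```

```text
t 12.22 pos [0.4975 0.1347 0.081 ] head -98.56 tilt y [ 1.e-04  0.e+00 -1.e+00] q [  2.   27.9  92.5   0.   59.6 100.5] w 0.031 f [-0.4 -0.  -0.3]
shift cm now-axes [ 0.17  3.7  -0.06] target-axes [ 0.17  3.7  -0.06] ay 0.04
full rotvec [ 0.    0.04 -0.  ]
```

View pics/g2_s.png

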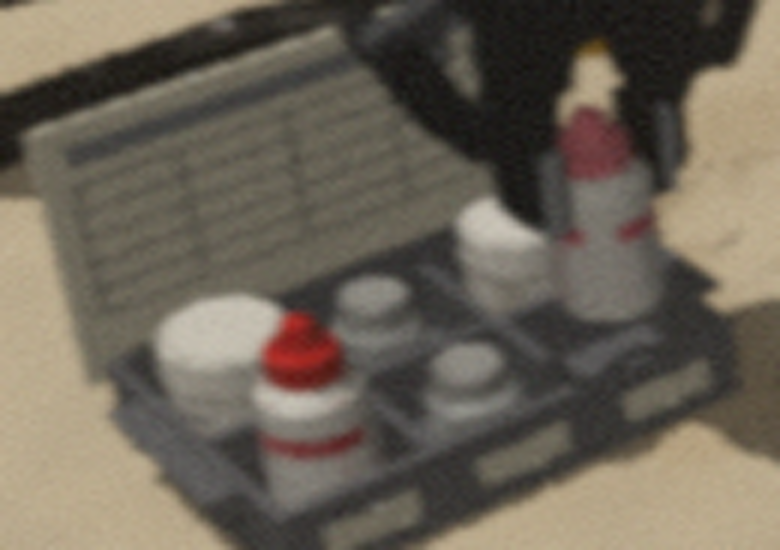

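>>> jog_arm(
  rows=[
    {"hand": 0, "dx": 0.1, "dy": 0.8, "dz": 0, "ax": 0, "ay": 0, "az": 0},
    {"hand": 0, "dx": 0, "dy": 1.2, "dz": 0, "ax": 0, "ay": 0, "az": 0},
    {"hand": 0, "dx": 0, "dy": 1.0, "dz": 0, "ax": 0, "ay": 0, "az": 0},
    {"hand": 0, "dx": 0, "dy": 0, "dz": 0, "ax": 0, "ay": 0, "az": 0},
    {"hand": 0, "dx": 0, "dy": 0, "dz": 0, "ax": 0, "ay": 0, "az": 0},
  ],
)

```text
time_s: 12.68
position: [0.4963, 0.1348, 0.0504]
tool_rot: [[-0.989, -0.001, -0.149], [0.149, -0.0, -0.989], [0.001, -1.0, 0.0]]
ft_force: [0.5, -1.0, -0.4]
grip_width: 0.0311
```

```bash
python3 go.py .496 .1355 .044 -98.6
```

```text
t 12.68 pos [0.4963 0.1348 0.0504] head -98.56 tilt y [-0.0012 -0.     -1.    ] q [  2.   30.5  94.4   0.   55.2 100.6] w 0.0311 f [ 0.5 -1.  -0.4]
shift cm now-axes [ 0.04  0.64 -0.06] target-axes [ 0.04  0.64 -0.06] ay 0.04
full rotvec [-0.01  0.04  0.07]
```

>>> jog_arm(
  rows=[
    {"hand": 0, "dx": 0, "dy": 0.4, "dz": 0, "ax": 0, "ay": 0, "az": 0},
    {"hand": 0, "dx": 0, "dy": 0.25, "dz": 0, "ax": 0, "ay": 0, "az": 0},
    {"hand": 0, "dx": 0, "dy": 0, "dz": 0, "ax": 0, "ay": 0, "az": 0},
    {"hand": 0, "dx": 0, "dy": 0, "dz": 0, "ax": 0, "ay": 0, "az": 0},
    {"hand": 0, "dx": 0, "dy": 0, "dz": 0, "ax": 0, "ay": 0, "az": 0},
  ],
)

```text
time_s: 13.1
position: [0.4967, 0.1349, 0.0445]
tool_rot: [[-0.989, 0.0, -0.149], [0.149, 0.0, -0.989], [-0.0, -1.0, -0.0]]
ft_force: [-0.2, 0.2, -1.2]
grip_width: 0.0313
```

```bash
python3 go.py .496 .1355 .044 -98.6
```

```text
t 13.1 pos [0.4967 0.1349 0.0445] head -98.55 tilt y [ 4.e-04  0.e+00 -1.e+00] q [  2.   31.   94.8   0.   54.2 100.5] w 0.0313 f [-0.2  0.2 -1.2]
shift cm now-axes [ 0.08  0.05 -0.05] target-axes [ 0.08  0.05 -0.05] ay 0.05
full rotvec [ 0.    0.05 -0.02]
```

>>> jog_arm(
  rows=[
    {"hand": 0, "dx": 0, "dy": 0.1, "dz": 0, "ax": 0, "ay": 0, "az": 0},
    {"hand": 0, "dx": 0, "dy": 0, "dz": 0, "ax": 0, "ay": 0, "az": 0},
    {"hand": 0.5, "dx": 0, "dy": 0, "dz": 0, "ax": 0, "ay": 0, "az": 0},
    {"hand": 0.6, "dx": 0, "dy": 0, "dz": 0, "ax": 0, "ay": 0, "az": 0},
    {"hand": 0.7, "dx": 0, "dy": 0, "dz": 0, "ax": 0, "ay": 0, "az": 0},
  ],
)

```text
time_s: 13.52
position: [0.4966, 0.1349, 0.0433]
tool_rot: [[-0.989, -0.0, -0.149], [0.149, 0.0, -0.989], [0.0, -1.0, -0.0]]
ft_force: [-0.4, 0.3, -0.3]
grip_width: 0.0596
```

>>> jog_arm(
  rows=[
    {"hand": 0.7, "dx": 0, "dy": -0.8, "dz": 0, "ax": 0, "ay": 0, "az": 0},
    {"hand": 0.7, "dx": 0, "dy": -2, "dz": 0, "ax": 0, "ay": 0, "az": 0},
    {"hand": 0.7, "dx": 0, "dy": -2.5, "dz": 0, "ax": 0, "ay": 0, "az": 0},
    {"hand": 0.7, "dx": 0, "dy": -2.5, "dz": 0, "ax": 0, "ay": 0, "az": 0},
    {"hand": 1, "dx": 0, "dy": -2, "dz": 0, "ax": 0, "ay": 0, "az": 0},
  ],
)

```text
time_s: 13.93
position: [0.4968, 0.1349, 0.1437]
tool_rot: [[-0.989, 0.002, -0.149], [0.149, 0.0, -0.989], [-0.002, -1.0, -0.0]]
ft_force: [0.3, -0.1, 0.3]
grip_width: 0.07
```

>>> jog_arm(
  rows=[
    {"hand": 1, "dx": 0, "dy": 0, "dz": 2, "ax": 0, "ay": 0, "az": 0},
    {"hand": 1, "dx": 0, "dy": 0, "dz": 4, "ax": 0, "ay": 0, "az": 0},
    {"hand": 1, "dx": 0, "dy": 0, "dz": 4, "ax": 0, "ay": 0, "az": 0},
    {"hand": 1, "dx": 0, "dy": 0, "dz": 4, "ax": 0, "ay": 0, "az": 0},
    {"hand": 1, "dx": 0, "dy": 0, "dz": 2, "ax": 0, "ay": 0, "az": 0},
  ],
)

```text
time_s: 14.35
position: [0.4722, -0.0265, 0.142]
tool_rot: [[-0.989, 0.0, -0.151], [0.151, -0.001, -0.989], [-0.001, -1.0, 0.001]]
ft_force: [0.3, 0.0, -0.1]
grip_width: 0.0853
```

```bash
python3 go.py .475 -.127 .10 25.5;python3 - <<'E'
from ov import *
s=imaging.get_image("scene")[:,:,::-1];t=imaging.get_image("top")[:,:,::-1]
cv2.imwrite("pics/i_s.png",cv2.resize(s[245:355,170:300],None,fx=6,fy=5,interpolation=2))
cv2.imwrite("pics/i_t.png",t)
E
```

```text
t 14.35 pos [ 0.4722 -0.0265  0.142 ] head -98.66 tilt y [ 5.e-04 -9.e-04 -1.e+00] q [-17.6  19.5  94.5  -0.   65.9  81.1] w 0.0853 f [ 0.3  0.  -0.1]
shift cm now-axes [-1.79  4.21  9.89] target-axes [ 9.19  4.2  -4.07] ay -124.16
full rotvec [-7.0000e-02 -1.2416e+02  3.0000e-02]
```

View pics/i_s.png

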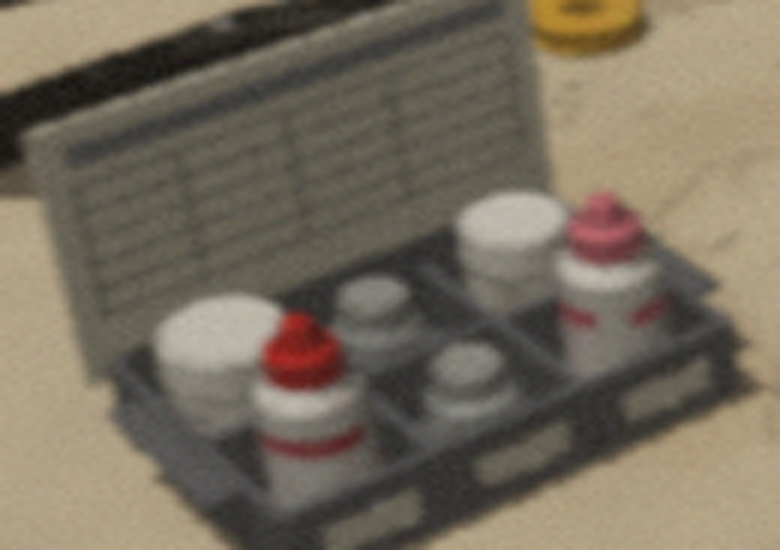

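View pics/i_t.png

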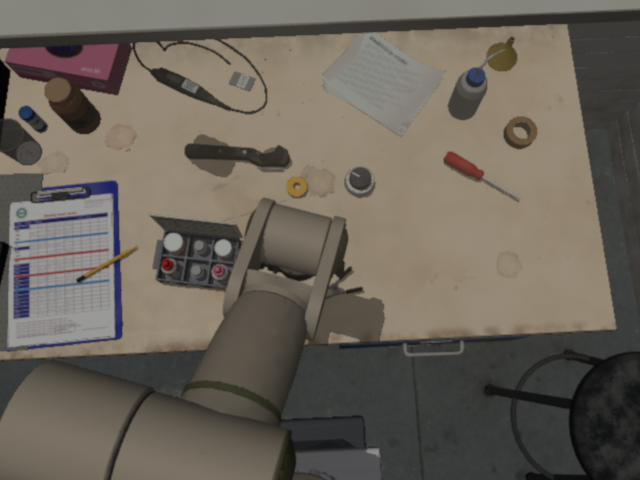

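Run:
```python
from h import *
T=lambda x,y:("top",)+un(x,y,10,300,255)
S=lambda x,y:("scene",)+un(x,y,5,335,180)
obs=[(T(352,332),(0,0,.022)),(T(562,222),(-.054,0,.022)),(T(152,437),(.047,0,.022)),
 (S(178,361),(-.054,0,.022)),(S(124,522),(.047,0,.012)),(S(150,440),(0,0,.022))]
def mk(w):
  def f(p):
    r=[]
    for (n,u,v),P in obs:
        if w and n!=w: continue
        r+=list(proj(n,loc(p,[P]))[0]-[u,v])
    return r
  return f
for w in(None,"top","scene"):
    f=mk(w);s=least_squares(f,[.46,-.09,2.]);x=s.x
    print(w,x,np.degrees(x[2]),np.round(f(x),1),"grip",loc(x,[(-.04,0,.012)]))
```

```text
None [ 0.4563844  -0.08853873  2.00451755] 114.85039530734997 [-0.9  1.3  1.9 -0.1 -1.9  1.7 -0.8 -0.6 -0.4 -1.5 -0.5 -2.4] grip [[ 0.47319441 -0.12483506  0.012     ]]
top [ 0.45834968 -0.08925347  2.00830502] 115.06740169806783 [-0.6  0.3  2.1 -1.2 -1.5  0.8] grip [[ 0.47529705 -0.12548587  0.012     ]]
scene [ 0.45224381 -0.08487425  1.99906755] 114.53813332905685 [-0.1  0.8  0.   0.1  0.1 -0.9] grip [[ 0.46885577 -0.12126165  0.012     ]]
```

Run:
```python
from h import *
import cv2
t=cv2.imread("pics/i_t.png");cv2.imwrite("pics/j_t.png",cv2.resize(t[210:295,145:245],None,fx=8,fy=7,interpolation=2))
s=imaging.get_image("scene")[:,:,::-1]
cv2.imwrite("pics/j_s.png",cv2.resize(s[265:345,200:300],None,fx=8,fy=7,interpolation=2))
for nm,P in dict(red=[.512,.2341,.086],pink=[.4966,.1349,.086]).items():
    q=(proj("top",[P])[0]-[145,210]+.5)*[8,7]-.5; r=(proj("scene",[P])[0]-[200,265]+.5)*[8,7]-.5;print(nm,q,r)
```

```text
red [154.9949611  375.92942952] [150.0431971  303.44955697]
pink [572.40476193 414.34574018] [555.86744845 130.8468378 ]
```

View pics/j_t.png

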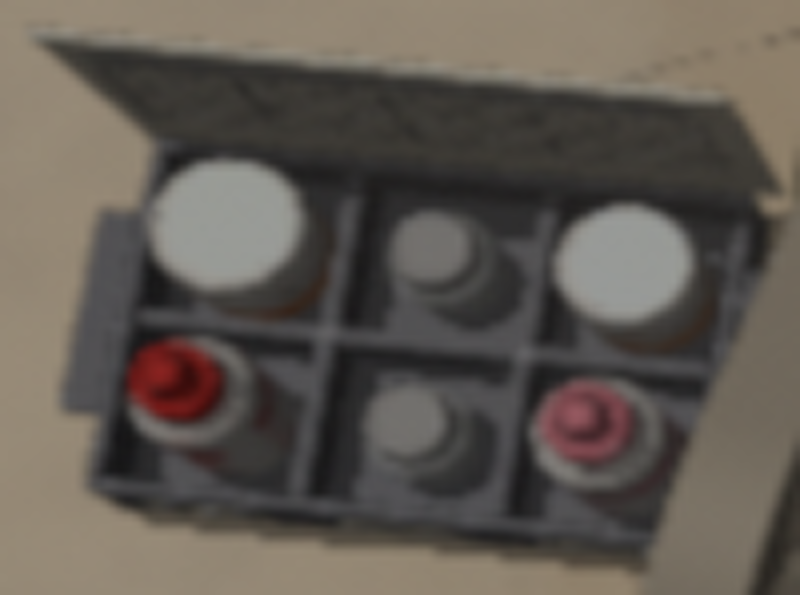

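View pics/j_s.png

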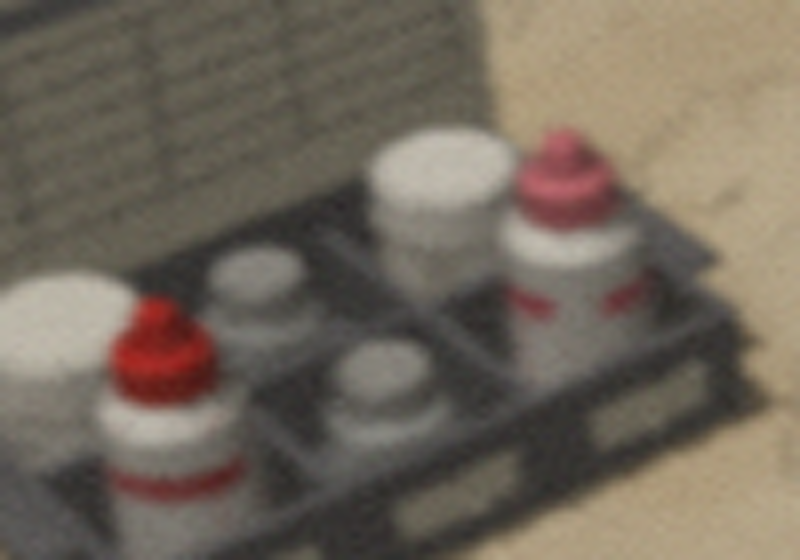

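```bash
cat >> h.py <<'E'
BIAS={"top":np.array([1.8,-.4]),"scene":np.array([.8,0.])}
_p=proj
def proj(n,P): return _p(n,P)+BIAS[n]
_r=ray
def ray(n,u,v,z): return _r(n,u-BIAS[n][0],v-BIAS[n][1],z)
E
python3 - <<'E'
from h import *
T=lambda x,y:("top",)+un(x,y,7,140,205)
S=lambda x,y:("scene",)+un(x,y,5,170,235)
cx=.0535
obs=[(T(66,64),(cx,.0825,.132)),(T(672,132),(cx,-.0825,.132)),(T(718,230),(cx-.0015,-.0825,.022)),
(T(320,367),(0,.025,.034)),(T(497,385),(0,-.025,.034)),(T(115,520),(-.052,.077,.034)),
(S(22,190),(cx,.0825,.132)),(S(435,20),(cx,-.0825,.132)),(S(285,435),(0,.025,.034)),(S(418,375),(0,-.025,.034)),(S(250,640),(-.052,.077,0)),(S(615,437),(-.052,-.077,0))]
def mk(w):
  def f(p):
    r=[]
    for (n,u,v),P in obs:
        if w and n!=w: continue
        r+=list(proj(n,loc(p,[P]))[0]-[u,v])
    return r
  return f
for w in(None,"top","scene"):
  f=mk(w);s=least_squares(f,[.45,.2,0],loss='soft_l1');print(w,s.x,np.degrees(s.x[2]));print(np.round(np.reshape(f(s.x),(-1,2)),1).tolist())
  print("card_edge",loc(s.x,[[cx,-.0825,.105]]))
T=lambda x,y:("top",)+un(x,y,10,300,255)
S=lambda x,y:("scene",)+un(x,y,5,335,180)
obs=[(T(352,332),(0,0,.022)),(T(562,222),(-.054,0,.022)),(T(152,437),(.047,0,.022)),
 (S(178,361),(-.054,0,.022)),(S(124,522),(.047,0,.012)),(S(150,440),(0,0,.022))]
for w in(None,"top","scene"):
    f=mk(w);s=least_squares(f,[.46,-.09,2.]);x=s.x
    print(w,x,np.degrees(x[2]),np.round(f(x),1),"grip",loc(x,[(-.04,0,.012)]))
from ov import *
overlay("top",cv2.imread("pics/top0.png"),[.5285,.184,-.15],7,140,205,110,95,"pics/o3.png")
overlay("scene",cv2.imread("pics/scene0.png"),[.5285,.184,-.15],5,170,235,140,130,"pics/o4.png")
E
```

```text
None [ 0.52955728  0.18282298 -0.14742801] -8.447002859971674
[[-1.0, 1.5], [0.3, 0.3], [1.0, 0.6], [0.4, -0.3], [-0.1, -0.4], [-0.3, 0.9], [-0.8, -0.4], [0.1, -1.6], [0.7, -3.2], [-1.8, -3.5], [-0.8, 1.2], [0.3, 0.2]]
card_edge [[0.57035812 0.09335907 0.105     ]]
top [ 0.53056423  0.18299819 -0.15422531] -8.836459442988298
[[-0.8, 0.7], [0.4, 0.1], [1.0, 0.4], [0.3, -0.9], [-0.2, -0.8], [-0.5, 0.2]]
card_edge [[0.57075602 0.09325901 0.105     ]]
scene [ 0.52728736  0.18391553 -0.14311302] -8.19977190721381
[[-0.6, 0.6], [0.2, -1.0], [1.1, -2.3], [-1.4, -2.7], [-0.2, 2.3], [0.7, 0.9]]
card_edge [[0.56847386 0.0946285  0.105     ]]
None [ 0.45621667 -0.08552912  2.00512476] 114.88518595243475 [-0.6  1.1  2.2 -0.4 -1.6  1.5 -0.8 -0.  -0.4 -0.8 -0.5 -1.7] grip [[ 0.47304872 -0.12181523  0.012     ]]
top [ 0.45772049 -0.08562684  2.00834978] 115.06996628725229 [-0.6  0.3  2.2 -1.2 -1.5  0.8] grip [[ 0.47466947 -0.12185848  0.012     ]]
scene [ 0.45349933 -0.08383364  2.00029679] 114.60856356231055 [-0.1  0.8  0.   0.1  0.1 -0.9] grip [[ 0.470156  -0.1202006  0.012    ]]
```

View pics/o3.png

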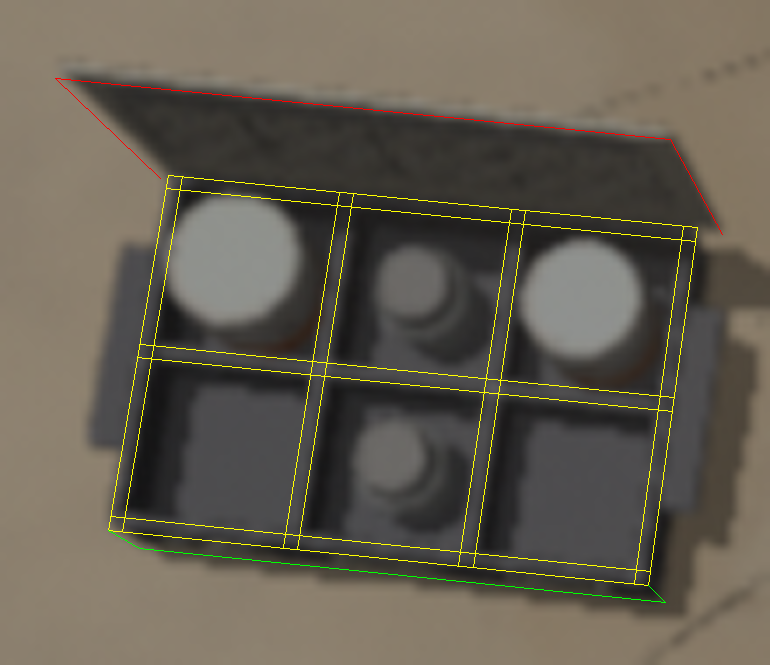

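View pics/o4.png

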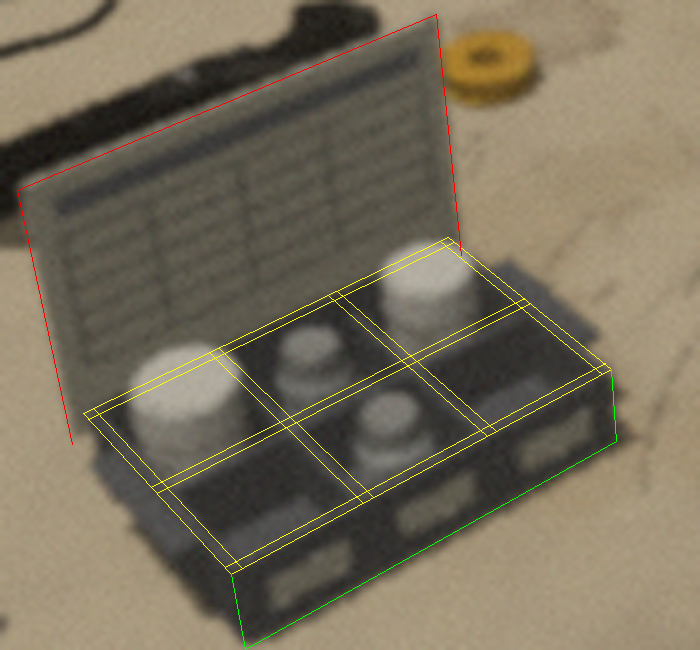

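>>> jog_arm(
  rows=[
    {"hand": 1, "dx": 0, "dy": 0, "dz": 3, "ax": 0, "ay": -7, "az": 0},
    {"hand": 1, "dx": 0, "dy": 0, "dz": 3, "ax": 0, "ay": -7, "az": 0},
    {"hand": 1, "dx": 0, "dy": 0, "dz": 3, "ax": 0, "ay": -7, "az": 0},
    {"hand": 1, "dx": 0, "dy": 0, "dz": 0, "ax": 0, "ay": -7, "az": 0},
    {"hand": 1, "dx": 0, "dy": 0, "dz": 0, "ax": 0, "ay": -7, "az": 0},
  ],
)

```text
time_s: 14.92
position: [0.4707, -0.1126, 0.1415]
tool_rot: [[-0.894, 0.0, 0.448], [-0.448, 0.0, -0.894], [-0.0, -1.0, 0.0]]
ft_force: [-0.4, 0.7, -0.2]
grip_width: 0.0855
```

>>> jog_arm(
  rows=[
    {"hand": 1, "dx": 0, "dy": 0, "dz": 0, "ax": 0, "ay": -7, "az": 0},
    {"hand": 1, "dx": 0, "dy": 0, "dz": 0, "ax": 0, "ay": -7, "az": 0},
    {"hand": 1, "dx": 0, "dy": 0, "dz": 0, "ax": 0, "ay": -7, "az": 0},
    {"hand": 1, "dx": 0, "dy": 0, "dz": 0, "ax": 0, "ay": -7, "az": 0},
    {"hand": 1, "dx": 0, "dy": 0, "dz": 0, "ax": 0, "ay": -7, "az": 0},
  ],
)

```text
time_s: 15.33
position: [0.4707, -0.1111, 0.1416]
tool_rot: [[-0.473, 0.0, 0.881], [-0.881, 0.0, -0.473], [-0.0, -1.0, 0.0]]
ft_force: [0.4, -0.1, 0.3]
grip_width: 0.0852
```

>>> jog_arm(
  rows=[
    {"hand": 1, "dx": 0, "dy": 0, "dz": 0, "ax": 0, "ay": -7, "az": 0},
    {"hand": 1, "dx": 0, "dy": 0, "dz": 0, "ax": 0, "ay": -7, "az": 0},
    {"hand": 1, "dx": 0, "dy": 0, "dz": 0, "ax": 0, "ay": -7, "az": 0},
    {"hand": 1, "dx": 0, "dy": 0, "dz": 0, "ax": 0, "ay": -7, "az": 0},
    {"hand": 1, "dx": 0, "dy": 0, "dz": 0, "ax": 0, "ay": -7, "az": 0},
  ],
)

```text
time_s: 15.75
position: [0.4706, -0.111, 0.1416]
tool_rot: [[0.118, 0.0, 0.993], [-0.993, 0.0, 0.118], [-0.0, -1.0, 0.0]]
ft_force: [0.2, 0.4, 0.3]
grip_width: 0.0855
```

```bash
python3 go.py .474 -.1215 .06 25
```

```text
t 15.75 pos [ 0.4706 -0.111   0.1416] head 6.75 tilt y [ 2.e-04  2.e-04 -1.e+00] q [-27.3  20.5  92.9   0.   66.6 -34.1] w 0.0855 f [0.2 0.4 0.3]
shift cm now-axes [1.08 8.16 0.21] target-axes [ 1.09  8.16 -0.14] ay -18.25
full rotvec [-1.000e-02 -1.825e+01 -1.000e-02]
```

>>> jog_arm(
  rows=[
    {"hand": 1, "dx": 0, "dy": 0, "dz": 0, "ax": 0, "ay": -6.1, "az": 0},
    {"hand": 1, "dx": 0, "dy": 0, "dz": 0, "ax": 0, "ay": -6.1, "az": 0},
    {"hand": 1, "dx": 0, "dy": 0, "dz": 0, "ax": 0, "ay": -5.3, "az": 0},
    {"hand": 1, "dx": 1.1, "dy": 2.5, "dz": -0.1, "ax": 0, "ay": 0, "az": 0},
    {"hand": 1, "dx": 0, "dy": 2.5, "dz": 0, "ax": 0, "ay": 0, "az": 0},
  ],
)

```text
time_s: 16.17
position: [0.4756, -0.1229, 0.092]
tool_rot: [[0.405, 0.004, 0.914], [-0.914, -0.002, 0.405], [0.004, -1.0, 0.003]]
ft_force: [0.6, -0.3, -0.9]
grip_width: 0.085
```

```bash
python3 go.py .474 -.1215 .06 25;python3 - <<'E'
from h import *
import cv2
s=imaging.get_image("scene")[:,:,::-1];t=imaging.get_image("top")[:,:,::-1]
cv2.imwrite("pics/k_s.png",cv2.resize(s[190:330,300:440],None,fx=4,fy=4,interpolation=2))
cv2.imwrite("pics/k_t.png",cv2.resize(t[220:340,260:400],None,fx=4,fy=4,interpolation=2))
E
```

```text
t 16.17 pos [ 0.4756 -0.1229  0.092 ] head 23.91 tilt y [ 0.0042 -0.0023 -1.    ] q [-28.3  24.9  95.7  -0.   59.  -52.2] w 0.085 f [ 0.6 -0.3 -0.9]
shift cm now-axes [-0.21  3.2  -0.09] target-axes [-0.2   3.2  -0.08] ay -1.09
full rotvec [-0.17 -1.09  0.22]
```

View pics/k_s.png

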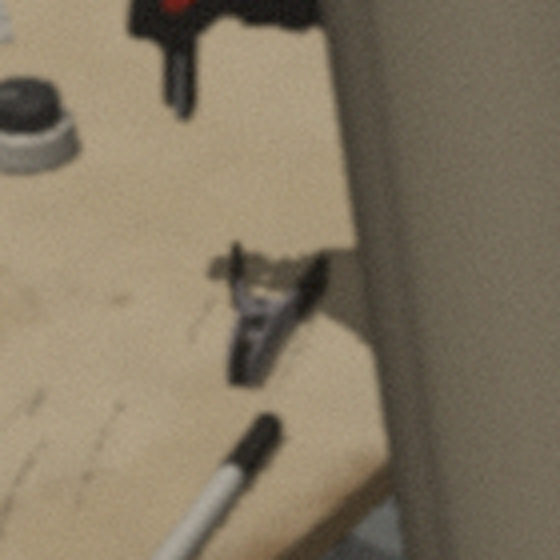

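View pics/k_t.png

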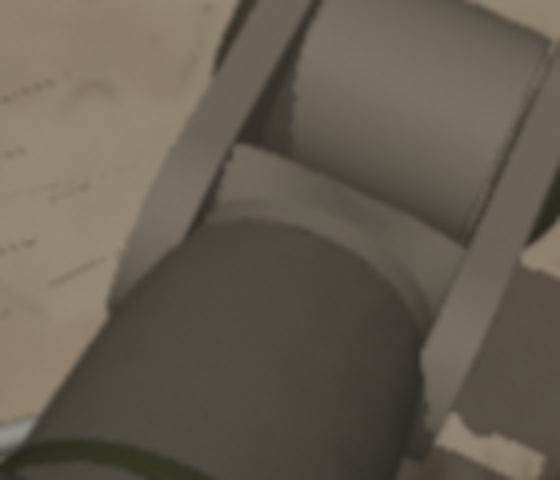

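>>> jog_arm(
  rows=[
    {"hand": 1, "dx": -0.1, "dy": 1.5, "dz": 0, "ax": 0, "ay": -1, "az": 0},
    {"hand": 1, "dx": 0, "dy": 2, "dz": 0, "ax": 0, "ay": 0, "az": 0},
    {"hand": 1, "dx": 0, "dy": 1.5, "dz": 0, "ax": 0, "ay": 0, "az": 0},
    {"hand": 1, "dx": 0, "dy": 0.5, "dz": 0, "ax": 0, "ay": 0, "az": 0},
    {"hand": 1, "dx": 0, "dy": 0, "dz": 0, "ax": 0, "ay": 0, "az": 0},
  ],
)

```text
time_s: 16.68
position: [0.4736, -0.1212, 0.0365]
tool_rot: [[0.42, -0.001, 0.907], [-0.907, 0.001, 0.42], [-0.001, -1.0, -0.001]]
ft_force: [-0.3, -0.2, 0.3]
grip_width: 0.0853
```

```bash
python3 go.py .474 -.1215 .003 25;python3 - <<'E'
from h import *
import cv2
s=imaging.get_image("scene")[:,:,::-1]
cv2.imwrite("pics/l_s.png",cv2.resize(s[210:310,310:410],None,fx=6,fy=6,interpolation=2))
p=status.observe();P=p["position"];R=p["tool_rot"]
for k in(.0425,):
  for w in(-.011,.011):
    for b in(0,.015):
      Q=P+R[:,2]*(k+b)-R[:,1]*.013+R[:,0]*w
      print(np.round((proj("scene",[Q])[0]-[310,210]+.5)*6))
E
```

```text
t 16.68 pos [ 0.4736 -0.1212  0.0365] head 24.86 tilt y [-9.e-04  6.e-04 -1.e+00] q [-28.3  29.9  99.3   0.   50.9 -53.1] w 0.0853 f [-0.3 -0.2  0.3]
shift cm now-axes [0.05 3.35 0.03] target-axes [0.05 3.35 0.03] ay -0.14
full rotvec [ 0.03 -0.14 -0.05]
[225. 207.]
[183. 201.]
[240. 174.]
[199. 169.]
```

View pics/l_s.png

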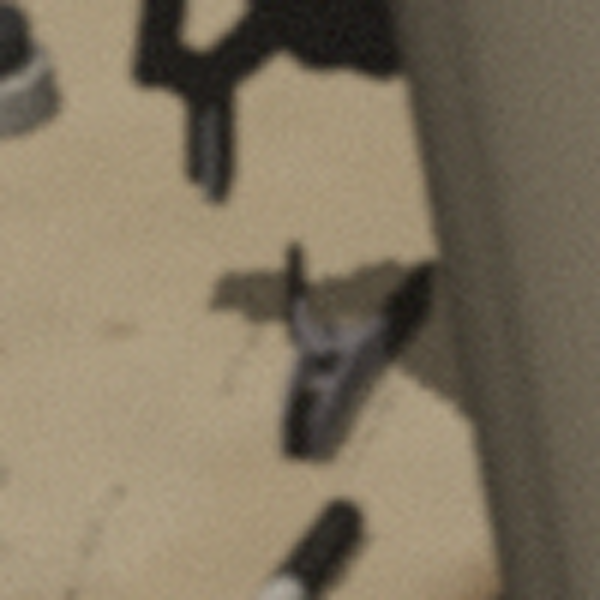

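>>> jog_arm(
  rows=[
    {"hand": 1, "dx": 0, "dy": 1, "dz": 0, "ax": 0, "ay": 0, "az": 0},
    {"hand": 1, "dx": 0, "dy": 1, "dz": 0, "ax": 0, "ay": 0, "az": 0},
    {"hand": 1, "dx": 0, "dy": 0.8, "dz": 0, "ax": 0, "ay": 0, "az": 0},
    {"hand": 1, "dx": 0, "dy": 0.2, "dz": 0, "ax": 0, "ay": 0, "az": 0},
    {"hand": 1, "dx": 0, "dy": 0, "dz": 0, "ax": 0, "ay": 0, "az": 0},
  ],
)

```text
time_s: 17.15
position: [0.4736, -0.1218, 0.0066]
tool_rot: [[0.42, 0.0, 0.908], [-0.908, 0.0, 0.42], [-0.0, -1.0, 0.0]]
ft_force: [-0.8, -0.0, 0.5]
grip_width: 0.0852
```

```bash
python3 go.py .474 -.1215 .003 25;python3 - <<'E'
from h import *
import cv2
s=imaging.get_image("scene")[:,:,::-1]
cv2.imwrite("pics/m_s.png",cv2.resize(s[210:310,310:410],None,fx=6,fy=6,interpolation=2))
E
```

```text
t 17.15 pos [ 0.4736 -0.1218  0.0066] head 24.82 tilt y [ 0.  0. -1.] q [-28.3  32.9 100.7   0.   46.3 -53.2] w 0.0852 f [-0.8 -0.   0.5]
shift cm now-axes [-0.01  0.36  0.05] target-axes [-0.01  0.36  0.05] ay -0.18
full rotvec [-0.   -0.18 -0.  ]
```

View pics/m_s.png

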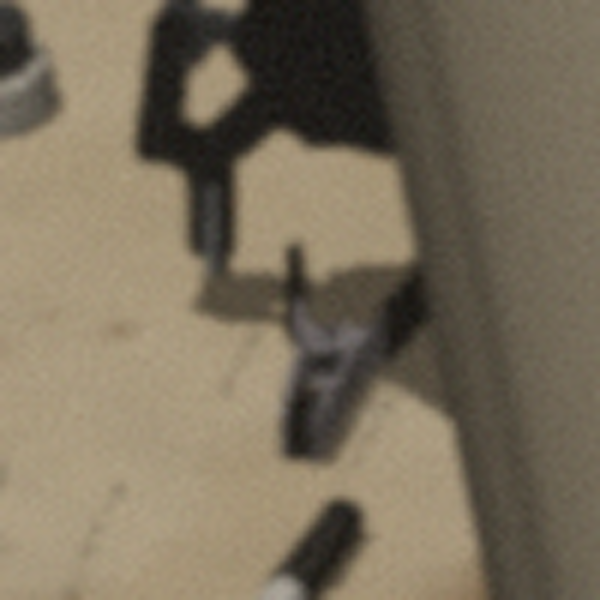

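Run:
```python
from h import *
p=status.observe();P=p["position"];R=p["tool_rot"]
f=lambda Q:np.round((proj("scene",[Q])[0]-[310,210]+.5)*6)
C=np.array([P[0],P[1],.02]);print("TCP xy at z.02",f(C))
for w in(-.011,.011):
  for b in(0,.012): print("fing",f(C+R[:,2]*(.0425+b)+R[:,0]*w))
x=[.4570,-.0856,2.0075]
for n,l in dict(piv=(0,0,.02),grip=(-.04,0,.02),hR=(-.055,-.026,.02),hL=(-.055,.026,.02),gR=(-.04,-.0225,.02),jaw=(.047,0,.02)).items(): print(n,f(loc(x,[l])[0]))
```

```text
TCP xy at z.02 [350. 279.]
fing [225. 279.]
fing [192. 274.]
fing [240. 245.]
fing [208. 241.]
piv [326. 342.]
grip [350. 279.]
hR [287. 246.]
hL [430. 266.]
gR [287. 270.]
jaw [296. 422.]
```

>>> jog_arm(
  rows=[
    {"hand": 1, "dx": 0, "dy": 0.25, "dz": 0.05, "ax": 0, "ay": 0, "az": 0},
    {"hand": 0.8, "dx": 0, "dy": 0, "dz": 0, "ax": 0, "ay": 0, "az": 0},
    {"hand": 0.65, "dx": 0, "dy": 0, "dz": 0, "ax": 0, "ay": 0, "az": 0},
    {"hand": 0.58, "dx": 0, "dy": 0, "dz": 0, "ax": 0, "ay": 0, "az": 0},
    {"hand": 0.52, "dx": 0, "dy": 0, "dz": 0, "ax": 0, "ay": 0, "az": 0},
  ],
  newtons=40,
)

```text
time_s: 17.62
position: [0.4744, -0.122, 0.0045]
tool_rot: [[0.42, 0.001, 0.908], [-0.908, -0.001, 0.42], [0.001, -1.0, 0.001]]
ft_force: [-0.8, -0.3, 7.5]
grip_width: 0.0446
```

```bash
python3 go.py .474 -.1215 .003 25;python3 - <<'E'
from h import *
import cv2
s=imaging.get_image("scene")[:,:,::-1]
cv2.imwrite("pics/n_s.png",cv2.resize(s[210:310,310:410],None,fx=6,fy=6,interpolation=2))
E
```

```text
t 17.62 pos [ 0.4744 -0.122   0.0045] head 24.82 tilt y [ 1.4e-03 -9.0e-04 -1.0e+00] q [-28.3  33.2 100.8  -0.   46.  -53.1] w 0.0446 f [-0.8 -0.3  7.5]
shift cm now-axes [-0.06  0.15 -0.02] target-axes [-0.06  0.15 -0.02] ay -0.18
full rotvec [-0.05 -0.18  0.08]
```

View pics/n_s.png

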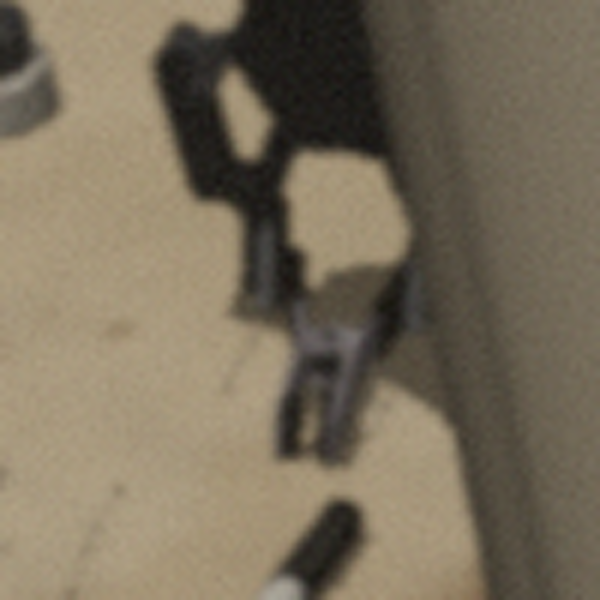

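>>> jog_arm(
  rows=[
    {"hand": 0.45, "dx": 0, "dy": -0.1, "dz": 0, "ax": 0, "ay": 0, "az": 0},
    {"hand": 0.38, "dx": 0, "dy": -0.1, "dz": 0, "ax": 0, "ay": 0, "az": 0},
    {"hand": 0.3, "dx": 0, "dy": -0.1, "dz": 0, "ax": 0, "ay": 0, "az": 0},
    {"hand": 0.2, "dx": 0, "dy": -0.1, "dz": 0, "ax": 0, "ay": 0, "az": 0},
    {"hand": 0, "dx": 0, "dy": 0, "dz": 0, "ax": 0, "ay": 0, "az": 0},
  ],
  newtons=40,
)

```text
time_s: 18.08
position: [0.4737, -0.1216, 0.0078]
tool_rot: [[0.42, -0.001, 0.908], [-0.908, 0.0, 0.42], [-0.0, -1.0, -0.0]]
ft_force: [-0.6, 0.2, -0.7]
grip_width: 0.0247
```

>>> jog_arm(
  rows=[
    {"hand": 0, "dx": 0, "dy": 0, "dz": 0, "ax": 0, "ay": 0, "az": 0},
    {"hand": 0, "dx": 0, "dy": 0, "dz": 0, "ax": 0, "ay": 0, "az": 0},
    {"hand": 0, "dx": 0, "dy": 0, "dz": 0, "ax": 0, "ay": 0, "az": 0},
    {"hand": 0, "dx": 0, "dy": 0, "dz": 0, "ax": 0, "ay": 0, "az": 0},
    {"hand": 0, "dx": 0, "dy": 0, "dz": 0, "ax": 0, "ay": 0, "az": 0},
  ],
  newtons=40,
)

```text
time_s: 18.5
position: [0.4739, -0.1217, 0.0078]
tool_rot: [[0.42, -0.0, 0.908], [-0.908, 0.0, 0.42], [-0.0, -1.0, -0.0]]
ft_force: [0.6, 0.2, -0.8]
grip_width: 0.0245
```

```bash
python3 go.py .474 -.1215 .003 25;python3 - <<'E'
from h import *
import cv2
s=imaging.get_image("scene")[:,:,::-1]
cv2.imwrite("pics/p_s.png",cv2.resize(s[210:310,310:410],None,fx=6,fy=6,interpolation=2))
E
```

```text
t 18.5 pos [ 0.4739 -0.1217  0.0078] head 24.81 tilt y [-1.e-04  1.e-04 -1.e+00] q [-28.3  32.8 100.6  -0.   46.5 -53.1] w 0.0245 f [ 0.6  0.2 -0.8]
shift cm now-axes [-0.01  0.48  0.02] target-axes [-0.01  0.48  0.02] ay -0.19
full rotvec [ 0.01 -0.19 -0.01]
```

View pics/p_s.png

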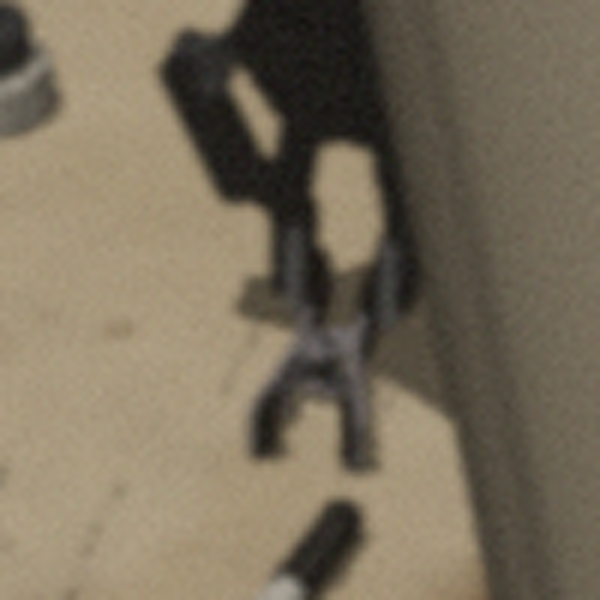

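>>> jog_arm(
  rows=[
    {"hand": 0, "dx": 0, "dy": -1, "dz": 0, "ax": 0, "ay": 0, "az": 0},
    {"hand": 0, "dx": 0, "dy": -2, "dz": 0, "ax": 0, "ay": 0, "az": 0},
    {"hand": 0, "dx": 0, "dy": -3, "dz": 0, "ax": 0, "ay": 0, "az": 0},
    {"hand": 0, "dx": 0, "dy": -3, "dz": 0, "ax": 0, "ay": 0, "az": 0},
    {"hand": 0, "dx": 0, "dy": -0.6, "dz": 0, "ax": 0, "ay": 0, "az": 0},
  ],
)

```text
time_s: 18.97
position: [0.4755, -0.1224, 0.1078]
tool_rot: [[0.42, 0.006, 0.908], [-0.908, -0.003, 0.42], [0.005, -1.0, 0.004]]
ft_force: [0.7, -0.8, -0.1]
grip_width: 0.0248
```

```bash
python3 go.py .52 -.05 .103 -8.6;python3 - <<'E'
from h import *
import cv2
s=imaging.get_image("scene")[:,:,::-1]
cv2.imwrite("pics/q_s.png",cv2.resize(s[170:300,290:420],None,fx=5,fy=5,interpolation=2))
E
```

```text
t 18.97 pos [ 0.4755 -0.1224  0.1078] head 24.82 tilt y [ 0.006  -0.0032 -1.    ] q [-28.3  23.6  94.7   0.   61.3 -53.1] w 0.0248 f [ 0.7 -0.8 -0.1]
shift cm now-axes [-4.7   0.49  7.08] target-axes [-7.82  0.48  3.32] ay 33.42
full rotvec [-0.32 33.42  0.24]
```

View pics/q_s.png

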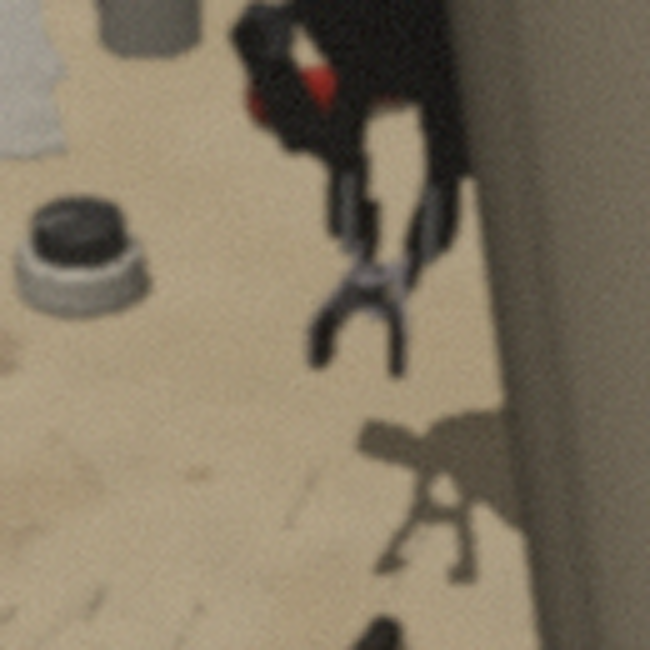

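>>> jog_arm(
  rows=[
    {"hand": 0, "dx": 0, "dy": 0, "dz": 0, "ax": 0, "ay": 4.4, "az": 0},
    {"hand": 0, "dx": 0, "dy": 0, "dz": 2, "ax": 0, "ay": 7, "az": 0},
    {"hand": 0, "dx": 0, "dy": 0, "dz": 2, "ax": 0, "ay": 7, "az": 0},
    {"hand": 0, "dx": 0, "dy": 0, "dz": 2, "ax": 0, "ay": 7, "az": 0},
    {"hand": 0, "dx": 0, "dy": 0, "dz": 1, "ax": 0, "ay": 7, "az": 0},
  ],
)

```text
time_s: 19.43
position: [0.5432, -0.1073, 0.1024]
tool_rot: [[-0.137, -0.001, 0.991], [-0.991, 0.001, -0.137], [-0.001, -1.0, -0.001]]
ft_force: [-0.1, -0.8, -0.9]
grip_width: 0.0248
```

```bash
python3 go.py .551 -.032 .101 -8.6
```

```text
t 19.43 pos [ 0.5432 -0.1073  0.1024] head -7.9 tilt y [-9.e-04  6.e-04 -1.e+00] q [-23.4  29.4  84.8   0.   65.8 -15.5] w 0.0248 f [-0.1 -0.8 -0.9]
shift cm now-axes [-7.57  0.14 -0.26] target-axes [-7.57  0.14 -0.36] ay 0.7
full rotvec [ 0.06  0.7  -0.03]
```

>>> jog_arm(
  rows=[
    {"hand": 0, "dx": -2, "dy": 0, "dz": -0.3, "ax": 0, "ay": 0.7, "az": 0},
    {"hand": 0, "dx": -2.5, "dy": 0, "dz": 0, "ax": 0, "ay": 0, "az": 0},
    {"hand": 0, "dx": -2, "dy": 0, "dz": 0, "ax": 0, "ay": 0, "az": 0},
    {"hand": 0, "dx": -1, "dy": 0, "dz": 0, "ax": 0, "ay": 0, "az": 0},
    {"hand": 0, "dx": 0, "dy": 0, "dz": 0, "ax": 0, "ay": 0, "az": 0},
  ],
)

```text
time_s: 19.85
position: [0.5492, -0.0316, 0.1028]
tool_rot: [[-0.142, -0.002, 0.99], [-0.99, 0.001, -0.142], [-0.0, -1.0, -0.002]]
ft_force: [0.1, 0.4, -0.1]
grip_width: 0.0248
```

```bash
cat > clipov.py <<'E'
from ov import *
def run(tag):
    p=[.529,.1825,-.15]
    s=imaging.get_image("scene")[:,:,::-1].copy();t=imaging.get_image("top")[:,:,::-1].copy()
    overlay("scene",s,p,5,205,190,150,115,f"pics/{tag}_s.png")
    cv2.imwrite(f"pics/{tag}_sr.png",cv2.resize(s[190:305,205:355],None,fx=5,fy=5,interpolation=2))
    overlay("top",t,p,5,180,180,150,115,f"pics/{tag}_t.png")
    st=status.observe();P=st["position"];R=st["tool_rot"]
    for n,(x0,y0) in(("scene",(205,190)),("top",(180,180))):
        for nm,l in dict(piv=(-.04,-.016,0),tipF=(-.086,-.004,-.0125),tipB=(-.086,-.004,.0125)).items():
            print(n,nm,np.round((proj(n,[P+R@np.array(l)])[0]-[x0,y0]+.5)*5))
E
python3 go.py .5598 .0253 .101 -8.6; python3 -c "
from clipov import *
run('r')"
```

```text
t 19.85 pos [ 0.5492 -0.0316  0.1028] head -8.15 tilt y [-1.8e-03  7.0e-04 -1.0e+00] q [-15.6  29.1  85.4   0.   65.6  -7.5] w 0.0248 f [ 0.1  0.4 -0.1]
shift cm now-axes [-5.78  0.18  0.24] target-axes [-5.79  0.18  0.2 ] ay 0.45
full rotvec [ 0.11  0.45 -0.02]
scene piv [458. 187.]
scene tipF [383. 269.]
scene tipB [345. 243.]
top piv [521. 258.]
top tipF [398. 286.]
top tipB [406. 223.]
```

View pics/r_s.png

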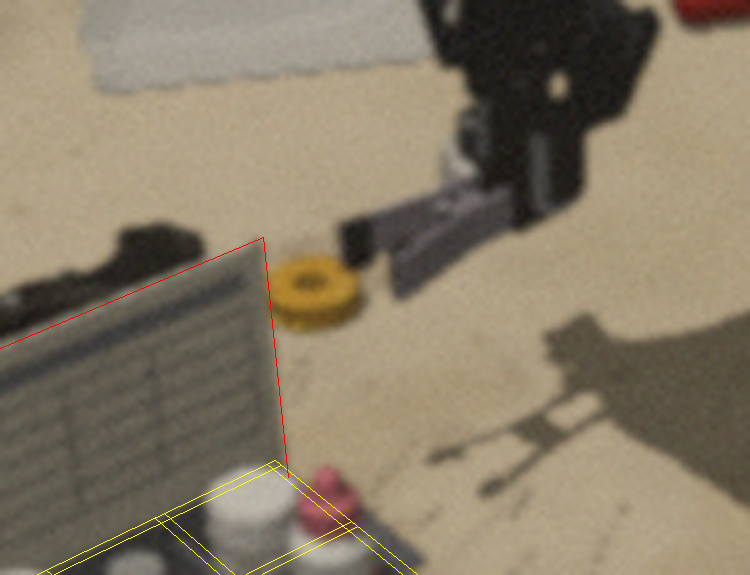

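View pics/r_t.png

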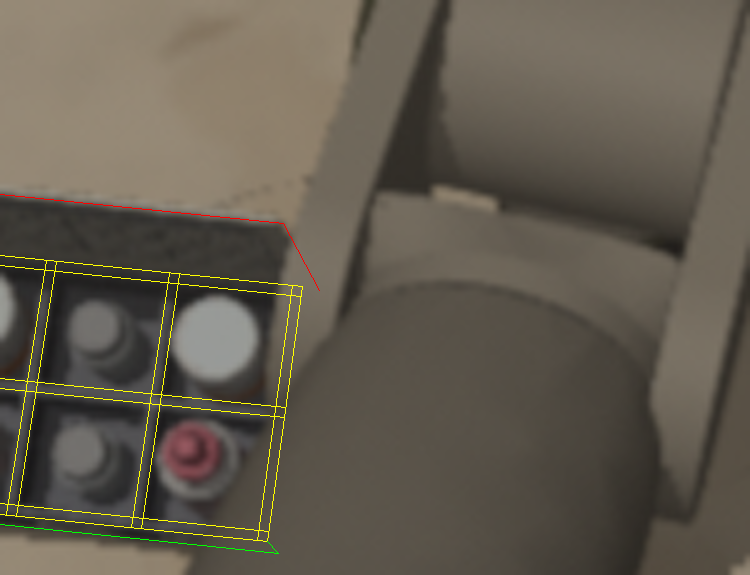

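>>> jog_arm(
  rows=[
    {"hand": 0, "dx": 0, "dy": 0.1, "dz": 0.1, "ax": 0, "ay": 0.2, "az": 0},
    {"hand": 0, "dx": -0.7, "dy": 0, "dz": 0, "ax": 0, "ay": 0, "az": 0},
    {"hand": 0, "dx": -0.7, "dy": 0, "dz": 0, "ax": 0, "ay": 0, "az": 0},
    {"hand": 0, "dx": -0.6, "dy": 0, "dz": 0, "ax": 0, "ay": 0, "az": 0},
    {"hand": 0, "dx": 0, "dy": 0, "dz": 0, "ax": 0, "ay": 0, "az": 0},
  ],
)

```text
time_s: 20.37
position: [0.5536, -0.0126, 0.1029]
tool_rot: [[-0.147, 0.0, 0.989], [-0.989, 0.0, -0.147], [-0.0, -1.0, 0.0]]
ft_force: [-0.9, 0.3, -0.4]
grip_width: 0.0247
```

>>> jog_arm(
  rows=[
    {"hand": 0, "dx": 0, "dy": 0, "dz": 0, "ax": 0, "ay": 0, "az": 0},
    {"hand": 0, "dx": 0, "dy": 0, "dz": 0, "ax": 0, "ay": 0, "az": 0},
    {"hand": 0, "dx": 0, "dy": 0, "dz": 0, "ax": 0, "ay": 0, "az": 0},
    {"hand": 0, "dx": 0, "dy": 0, "dz": 0, "ax": 0, "ay": 0, "az": 0},
    {"hand": 0, "dx": 0, "dy": 0, "dz": 0, "ax": 0, "ay": 0, "az": 0},
  ],
)

```text
time_s: 20.78
position: [0.5535, -0.0138, 0.1029]
tool_rot: [[-0.148, 0.0, 0.989], [-0.989, -0.0, -0.148], [0.0, -1.0, 0.0]]
ft_force: [-0.5, 0.1, -1.9]
grip_width: 0.0251
```

```bash
python3 go.py .5598 .0263 .101 -8.6; python3 -c "
from clipov import *
run('s')"
```

```text
t 20.78 pos [ 0.5535 -0.0138  0.1029] head -8.5 tilt y [ 1.e-04 -0.e+00 -1.e+00] q [-13.7  29.4  84.9  -0.   65.8  -5.2] w 0.0251 f [-0.5  0.1 -1.9]
shift cm now-axes [-4.06  0.19  0.03] target-axes [-4.06  0.19  0.02] ay 0.1
full rotvec [-0.   0.1  0. ]
scene piv [414. 205.]
scene tipF [337. 287.]
scene tipB [299. 261.]
top piv [467. 250.]
top tipF [345. 278.]
top tipB [354. 214.]
```

View pics/s_s.png

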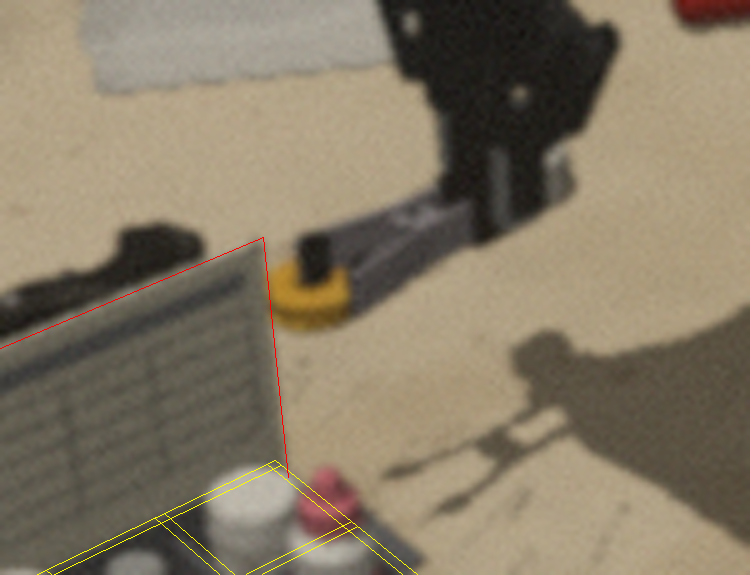

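>>> jog_arm(
  rows=[
    {"hand": 0, "dx": -0.5, "dy": 0, "dz": 0, "ax": 0, "ay": 0, "az": 0},
    {"hand": 0, "dx": -0.7, "dy": 0, "dz": 0, "ax": 0, "ay": 0, "az": 0},
    {"hand": 0, "dx": -0.7, "dy": 0, "dz": 0, "ax": 0, "ay": 0, "az": 0},
    {"hand": 0, "dx": -0.5, "dy": 0, "dz": 0, "ax": 0, "ay": 0, "az": 0},
    {"hand": 0, "dx": 0, "dy": 0, "dz": 0, "ax": 0, "ay": 0, "az": 0},
  ],
)

```text
time_s: 21.3
position: [0.5571, 0.0114, 0.1028]
tool_rot: [[-0.146, 0.0, 0.989], [-0.989, 0.0, -0.146], [-0.0, -1.0, 0.0]]
ft_force: [-0.4, -0.1, -0.5]
grip_width: 0.0248
```

```bash
python3 go.py .5598 .0263 .101 -8.6; python3 -c "
from clipov import *
run('u')"
```

```text
t 21.3 pos [0.5571 0.0114 0.1028] head -8.41 tilt y [ 0.e+00  2.e-04 -1.e+00] q [-11.   29.7  84.3   0.   66.1  -2.6] w 0.0248 f [-0.4 -0.1 -0.5]
shift cm now-axes [-1.51  0.18  0.05] target-axes [-1.51  0.18  0.04] ay 0.19
full rotvec [-0.    0.19 -0.01]
scene piv [362. 227.]
scene tipF [283. 312.]
scene tipB [245. 285.]
top piv [403. 244.]
top tipF [281. 272.]
top tipB [290. 208.]
```

View pics/u_sr.png

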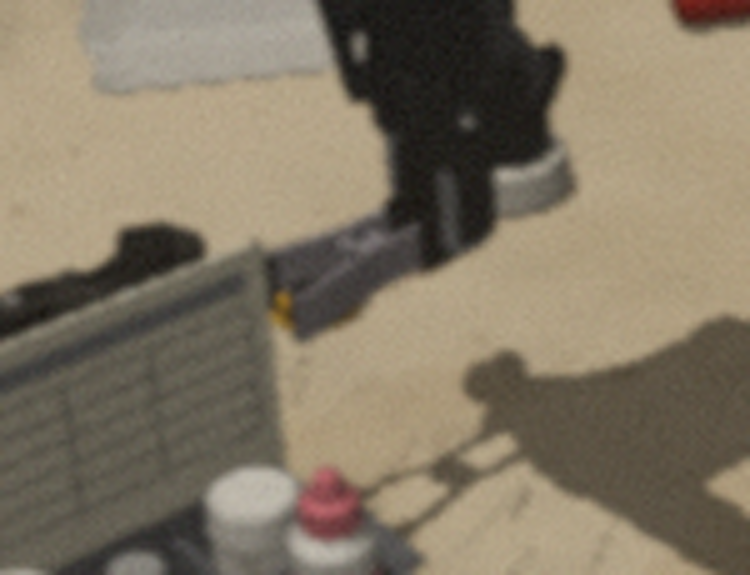

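>>> jog_arm(
  rows=[
    {"hand": 0, "dx": -0.5, "dy": 0, "dz": 0, "ax": 0, "ay": 0.1, "az": 0},
    {"hand": 0, "dx": -0.5, "dy": 0, "dz": 0, "ax": 0, "ay": 0, "az": 0},
    {"hand": 0, "dx": -0.4, "dy": 0, "dz": 0, "ax": 0, "ay": 0, "az": 0},
    {"hand": 0, "dx": 0, "dy": 0, "dz": 0, "ax": 0, "ay": 0, "az": 0},
    {"hand": 0, "dx": 0, "dy": 0, "dz": 0, "ax": 0, "ay": 0, "az": 0},
  ],
)

```text
time_s: 21.82
position: [0.5592, 0.0242, 0.1028]
tool_rot: [[-0.149, -0.0, 0.989], [-0.989, -0.0, -0.149], [0.0, -1.0, 0.0]]
ft_force: [0.4, -0.6, -0.5]
grip_width: 0.0244
```

```bash
python3 go.py .5598 .0263 .101 -8.6; python3 -c "
from clipov import *
run('v')
s=imaging.get_image('scene')[:,:,::-1]
cv2.imwrite('pics/v_z.png',cv2.resize(s[225:275,240:310],None,fx=11,fy=11,interpolation=2))"
```

```text
t 21.82 pos [0.5592 0.0242 0.1028] head -8.56 tilt y [-0.e+00 -1.e-04 -1.e+00] q [-9.6 29.9 83.9 -0.  66.3 -1.1] w 0.0244 f [ 0.4 -0.6 -0.5]
shift cm now-axes [-0.22  0.18  0.03] target-axes [-0.22  0.18  0.03] ay 0.04
full rotvec [-0.    0.04  0.  ]
scene piv [333. 240.]
scene tipF [251. 325.]
scene tipB [214. 297.]
top piv [367. 240.]
top tipF [245. 267.]
top tipB [254. 204.]
```

View pics/v_z.png

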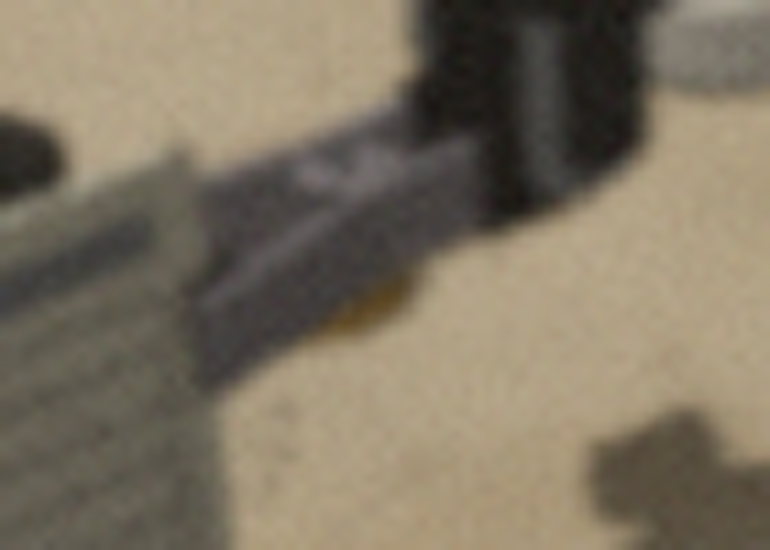

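View pics/v_t.png

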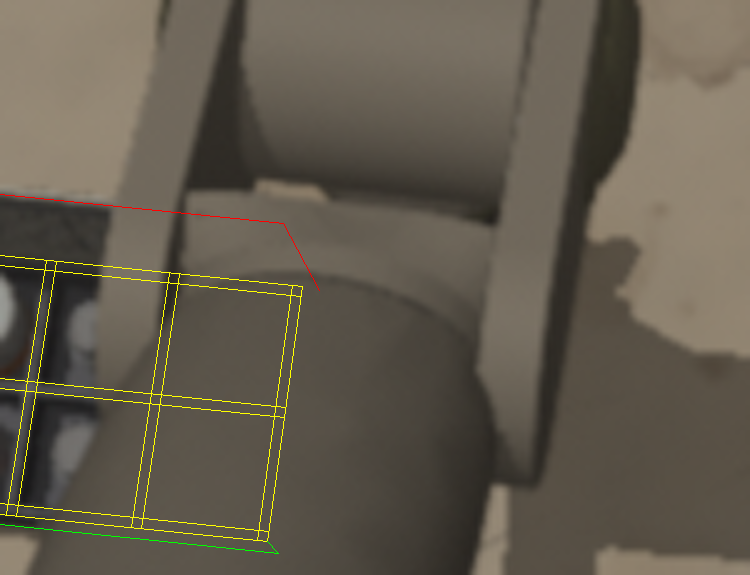

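>>> jog_arm(
  rows=[
    {"hand": 0, "dx": -0.3, "dy": 0, "dz": 0, "ax": 0, "ay": 0, "az": 0},
    {"hand": 0, "dx": -0.3, "dy": 0, "dz": 0, "ax": 0, "ay": 0, "az": 0},
    {"hand": 0, "dx": 0, "dy": 0, "dz": 0, "ax": 0, "ay": 0, "az": 0},
    {"hand": 0, "dx": 0, "dy": 0, "dz": 0, "ax": 0, "ay": 0, "az": 0},
    {"hand": 0, "dx": 0, "dy": 0, "dz": 0, "ax": 0, "ay": 0, "az": 0},
  ],
)

```text
time_s: 22.38
position: [0.56, 0.0299, 0.1028]
tool_rot: [[-0.149, -0.0, 0.989], [-0.989, -0.0, -0.149], [0.0, -1.0, -0.0]]
ft_force: [0.3, -0.9, 0.1]
grip_width: 0.0248
```

```bash
python3 go.py .5598 .0263 .101 -8.6; python3 -c "
from h import *
import cv2
s=np.mean([imaging.get_image('scene').astype(float) for _ in range(6)],0)[:,:,::-1]
s=np.clip(s*1.5,0,255).astype(np.uint8)
cv2.imwrite('pics/w_z.png',cv2.resize(s[225:275,240:310],None,fx=11,fy=11,interpolation=2))"
```

```text
t 22.38 pos [0.56   0.0299 0.1028] head -8.58 tilt y [-0. -0. -1.] q [-9.  30.  83.7 -0.  66.4 -0.5] w 0.0248 f [ 0.3 -0.9  0.1]
shift cm now-axes [0.36 0.18 0.03] target-axes [0.36 0.18 0.03] ay 0.02
full rotvec [0.   0.02 0.  ]
```

View pics/w_z.png

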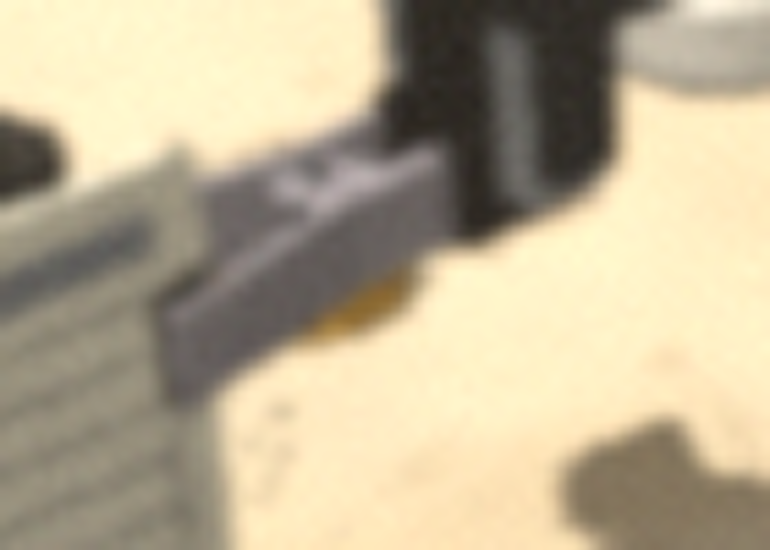

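```bash
python3 -c "
from h import *
import cv2
s=imaging.get_image('scene')[:,:,::-1]
cv2.imwrite('pics/x.png',cv2.resize(s[190:370,160:400],None,fx=3.3,fy=3.3,interpolation=2))"
```

```text
(no output)
```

View pics/x.png

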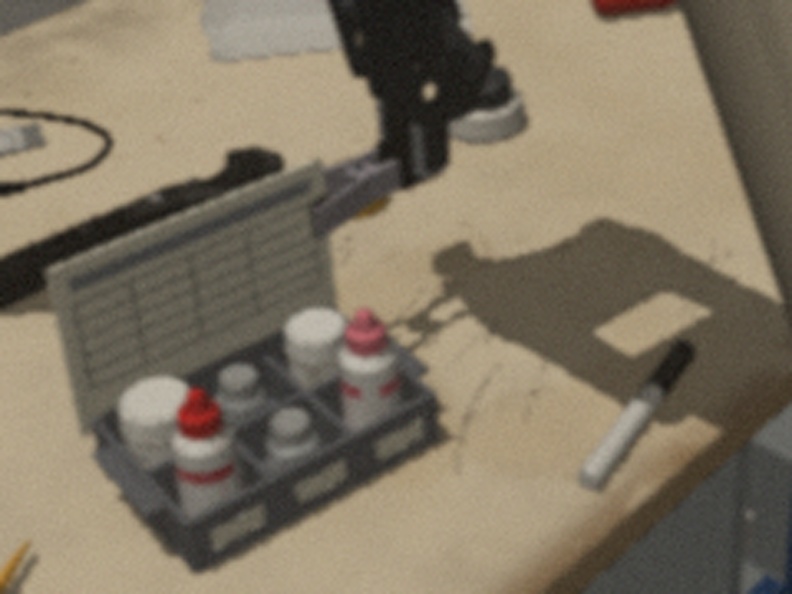

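```bash
python3 -c "
from h import *
E=np.array([.570,.0935]);a=np.radians(-8.6);X=np.array([np.cos(a),np.sin(a)]);Y=np.array([-np.sin(a),np.cos(a)])
for (x,y,z) in((165,300,.119),(178,400,.095)):
    P=ray('scene',*un(x,y,11,240,225),z)[:2]-E;print('front jaw outer tip: normal',P@X,'into card',P@Y)
for z,(x,y) in((.132,(182,150)),):
    P=ray('scene',*un(x,y,11,240,225),z)[:2]-E;print('card top corner',P@X,P@Y)
st=status.observe();T=st['position'][:2]-E;print('TCP',T@X,T@Y,st['time_s'])
"
```

```text
front jaw outer tip: normal -0.021261037216453407 into card 0.020228806777405607
front jaw outer tip: normal -0.01603192386289139 into card 0.016813197157108974
card top corner -0.002443866701303098 0.0030473987665753707
TCP -0.00030335766918898106 -0.06447209890290993 22.7333
```

```bash
python3 -c "
from rig import job
print(job.close_job())"
```

```text
the job is handed in; nothing more can be done
None
```

I handed the job in at about 22.7 s of the 64 s. The red-capped bottle stands upright in the front left cell and the pink-capped one in the front right cell. The clip is held fully squeezed open around the right-hand edge of the card.

- **Bottles and other things:** the last scene picture showed both bottles upright, the card undisturbed, and the pots, vials and marker where they were. The timer and reel were partly hidden behind the gripper.
- **Clip position:** the fingers stand 25 mm apart at 40 N. The clip's centre is about 107 mm above the bench. The jaws reach about 20 mm past the card's edge, the front jaw visibly in front of the card and the back jaw hidden behind it.
- **Contact:** the wrist force stayed within noise, about 1 N, while the jaws went around the card.
- **Checks that disagreed:** the two cameras put the crate and clip up to about 6 mm apart. I corrected for this using the placed bottles as reference points, which left about 2–3 mm.
- **Could not check:** the arm blocked the top camera at the end, so the card's centring between the jaws (within about 2 mm) rests on the scene camera and the arm's own pose.

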